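# Demould the guest soaps and set them to dry

## Task

Lift the lavender hood off the soap mould and set it down on the black mat, then move every soap from the mould into the pocket of its own shape in the wooden tray, sitting fully down. The soaps are soft: never let the fingers bear on a soap with more than 60 N in all (both fingers added up). With all soaps in the tray, put the hood squarely back on the empty mould, then press the green button fully down to start the drying fan, and leave the toothbrush cup, the lotion bottle and the long-handled brush where they are.

Things in the scene. Friction and masses are not known exactly. Their poses are not given: they have to be found in the camera images.
- mould: Grey soap mould, fixed: a block 204 x 184 x 26 mm high, origin under its centre, x along its long side, z up. Four open cavities 14 mm deep, 2.5 mm wider than the soaps all round, centred (x, y mm): bars (-38, -44) and (40, 44), long side along x; square (46, -44); round (-45, 44). Soaps stand 37 mm or more apart across y: grip them across y.
- tray: Brown wooden drying tray, loose, 0.9 kg: a block 204 x 184 mm and 20 mm high, origin under its centre, x along its long side, z up. Four pockets 12 mm deep, again 2.5 mm wider than the soaps on every side.
- pocket_bar0 (a point): Where the middle of a bar soap lies when it sits in the tray's first bar pocket (89 x 45 mm): tray frame (-40, -44, 28) mm. Axes as the tray's; the pocket's long side is along x.
- pocket_bar1 (a point): The same for the second bar pocket (89 x 45 mm): tray frame (38, 44, 28) mm. Either bar soap may go in either bar pocket.
- pocket_round (a point): The same for the round pocket (67 mm across): tray frame (45, -44, 28) mm.
- pocket_square (a point): The same for the square pocket (55 x 55 mm, sides along the tray's): tray frame (-46, 44, 28) mm.
- mat: Thin black rubber mat fixed to the counter, 204 x 184 x 4 mm, origin under its centre, x along its long side.
- hood: Lavender hood, an upside-down box 192 x 172 x 38 mm high, 3 mm walls, 0.2 to 0.45 kg. On top a white bar grip 70 mm long (x), 16 mm wide (y), 30 mm high; its top is 68 mm above the hood's rim. Origin at the centre of the lower rim, x along its long side. At the start it stands on top of the mould (rim 26 mm above the counter) over the soaps.
- bar_cream: Cream bar soap 84 x 40 x 40 mm, long side along its x, origin at its middle, 0.09 to 0.18 kg; soft, so grip it lightly. In the mould it stands 26 mm proud of the mould's top, in the tray 28 mm proud of the tray's top. May be absent.
- bar_plum: Dark plum bar soap, same size and shape as the cream one. May be absent.
- soap_round: Round peach soap, 62 mm across and 40 mm high, axis along its z, origin at its middle. May be absent.
- soap_square: Square sage-green soap 50 x 50 mm and 40 mm high (z), origin at its middle. May be absent.
- fan_button (a joint): Green spring push button (32 mm across) that starts the drying fan; it moves straight down 6 mm. Reads 0 up and 0.006 (m) fully down; fully down takes about 5 N.
- fan_button_top (a point): Centre of the top face of the green button.
- brush_cup: Lavender cup with two toothbrushes, 66 mm across, origin under its centre; a bystander, leave it alone.
- lotion: Amber bottle, 60 mm across, 110 mm high, origin under its centre; a bystander, leave it alone.
- nail_brush: Brush with a long handle, lying on the counter; a bystander, leave it alone.
There are look-alikes about, which are no part of the job. Leave any blue, pink or turquoise look-alike of the part that bears fan_button alone.

How it is judged:
On the way, in this order (a step that is already met when the one before it is completed fails the run):
1. the hood stands on the mat, released (z of hood in the frame of mat between 0.001 and 0.007 m and angle between hood's own z axis and vertical below 0.05 rad and contact force between hood and the fingers below 0.1 N and linear speed of hood below 0.02 m/s and horizontal distance between hood and mat below 0.04 m), for 0.2 s.
2. every soap sits in a tray pocket of its shape, released (((horizontal distance between bar_cream and pocket_bar0 below 0.006 m and z of bar_cream in the frame of pocket_bar0 between -0.003 and 0.003 m) or (horizontal distance between bar_cream and pocket_bar1 below 0.006 m and z of bar_cream in the frame of pocket_bar1 between -0.003 and 0.003 m)) and ((horizontal distance between bar_plum and pocket_bar0 below 0.006 m and z of bar_plum in the frame of pocket_bar0 between -0.003 and 0.003 m) or (horizontal distance between bar_plum and pocket_bar1 below 0.006 m and z of bar_plum in the frame of pocket_bar1 between -0.003 and 0.003 m)) and horizontal distance between soap_round and pocket_round below 0.006 m and z of soap_round in the frame of pocket_round between -0.003 and 0.003 m and horizontal distance between soap_square and pocket_square below 0.006 m and z of soap_square in the frame of pocket_square between -0.003 and 0.003 m and contact force between each of bar_cream, bar_plum, soap_round, soap_square and the fingers below 0.1 N), for 0.2 s.
3. the hood is back on the mould, released (z of hood in the frame of mould between 0.023 and 0.029 m and angle between hood's own z axis and vertical below 0.05 rad and contact force between hood and the fingers below 0.1 N and linear speed of hood below 0.02 m/s and horizontal distance between hood and mould below 0.015 m and angle between the x axis of hood and the x axis of mould, either way round below 0.1 rad), for 0.2 s.
4. the fan button is pressed fully down (value of joint fan_button above 0.0045 m), for 0.05 s.
At the end, for the whole second after the job is handed in: Every soap present rests in a tray pocket of its own shape (within 6 mm of the pocket's centre, within 3 mm of fully down), the hood stands flat on the mould (centre within 15 mm, turned less than 0.1 rad), the button is released, all is at rest (all of step 2 and all of step 3 and linear speed of each of bar_cream, bar_plum, soap_round, soap_square below 0.02 m/s and value of joint fan_button below 0.002 m); the robot touches nothing.
It fails at once if the fingers bear on a soap with more than 60 N in all (contact force between any of bar_cream, bar_plum, soap_round, soap_square and the fingers above 60 N).
It fails at once if a bystander is moved more than 30 mm (distance of any of brush_cup, lotion, nail_brush from where it was at the start of the episode above 0.03 m).
Of bar_cream, bar_plum, soap_round, soap_square only 3 to 4 are there at a start; the rules pass over those that are not, and their reading is None.
At some moment in a run one of hood, tray may be knocked a few centimetres aside while the robot is not near it.
Once in a run the grip may slacken for a moment while it holds something.
It also fails if it takes over 210 s, if anything falls off the work surface, if the arm or the gripper's body presses on something with over 40 N, if the wrist force passes 120 N, or if a joint passes its speed limit or range.

## Robot

A 7-joint arm with a two-finger parallel gripper is mounted at the origin on the work surface. World frame = base frame: x ahead of the robot, y to its left, z up, the work surface at z = 0. Lengths are in m, angles in rad, forces in N, time in s.
With the tool pointing down it reaches from about 0.4 to 0.875 m from the base axis. Payload 19.3 kg.
Tool frame: the origin (TCP) lies at the very end of the fingers, on their centre line; the grasp point (between the pads) lies 19 mm behind it; z points along the fingers, y is the direction in which the jaws open and shut (so a half turn about z gives the same grasp; the last joint's range is limited). The gripper opens to 85 mm and grips with 20 to 120 N. Pads are 22 mm wide; open, the fingers measure 114 mm over their backs; the gripper's body (76 mm by 85 mm) begins 54 mm behind the grasp point. The pads swing forward as they close: fully open they stand 13 mm farther back than shut.
Start: joints at [1.208, 0.521, -0.036, 1.599, 0.021, 1.021, -0.113], TCP at [0.18, -0.598, 0.231] pointing down, gripper open.
Joint ranges: [-2.91, 2.91], [-0.3, 2.13], [-1.5, 1.42], [0.17, 2.43], [-1.26, 4.41], [0.16, 1.93], [-2.52, 2.52]. Speed limits (rad/s): [1.89, 1.89, 2.39, 2.39, 3.01, 3.01, 3.01].

## Interface

Orientations are given as a unit quaternion [w, x, y, z].
In Python, from station import get_state, get_image, sign_off gives the robot as it stands.
- The arm moves only by the shell command python3 -m crank 'ROWS' [FORCE]. ROWS is text: rows parted by semicolons, each of 7 numbers parted by spaces: the shift along the world's x, y, z in mm, then the turn, a rotation vector about the world's x, y, z in degrees, then the closure, from 0 (fully open) to 1 (shut). A call has 1 to 20 rows; each row shifts and turns the commanded pose from where the row before left it; what a row does not reach is not made up. A row lasts 1/8 s, in which the tool goes at most 62.5 mm and 10.7 degrees, less where a joint would pass 70% of its speed; a pose out of reach is approached as far as the arm can. A call with a gripper value outside its range is refused whole. The fingers move at their own pace and stop on an object; FORCE is the grip in N (left out, the last holds). Time passes only in rows, so rows that do not move let the fingers close. It gives the time, the measured TCP pose, the force and the opening at its end, in the units of the state.
- get_state(): the state, without advancing time (a new reading comes with each control period).
- get_image(name): name is "scene" or "top" or "wrist"; returns a dict with "frame" (420x560x3 uint8, blue, green, red), "depth" (420x560 float32, m along the optical axis (not along the pixel's ray), 0 where there is no reading), "fx", "fy", "cx", "cy" (pixels), "view" (4x4, takes a point from world to camera coordinates). Camera axes: x right, y down, z forward; pixel columns grow to the right and rows downward; lengths in m; the calibration is good to about 2 mm. A picture is of the moment at which its call begins.
- sign_off(): hands the job in, once; it reports no verdict.
The state is a dict: "t": time; "joint_positions": joint angles; "dq": joint speeds; "tau": joint torques, N m; "tcp_pos": TCP position; "eef_rot": TCP orientation; "ft_force": force on the tool from outside, world axes, zero at the start; "moment": the same for the moment, N m; "opening": finger opening in m.
Only numpy, scipy, OpenCV 4.12 (cv2) and the standard library are available. Lean on these libraries where they do the work, as an engineer would, in place of code of your own. Each camera call takes 0.05 s, during which the arm holds its last target.

## Working session

There is one attempt and no reset: what is moved stays moved. The work goes in short steps, Python scripts to look and compute and a shell command to move; the robot and the scene stay as the last step left them, time stands still between calls to the robot, and variables do not carry over. Pictures are saved under pics/ and viewed, and the job is handed in when it is done.

```bash
ls; mkdir -p pics; python3 - <<'E'
from station import get_state,get_image
import cv2
s=get_state();print({k:(v if not hasattr(v,'__len__') else [round(float(x),3) for x in v]) for k,v in s.items()})
for n in("scene","top","wrist"):
    i=get_image(n);cv2.imwrite(f"pics/{n}0.png",i["frame"]);print(n,i["fx"],i["cx"],i["cy"],i["view"])
E
```

```text
pics
{'t': 0.0, 'joint_positions': [1.208, 0.522, -0.036, 1.6, 0.021, 1.021, -0.113], 'dq': [0.002, 0.001, -0.001, 0.001, 0.001, 0.001, -0.001], 'tau': [0.001, -92.711, 1.98, -36.993, 0.018, 0.008, -0.0], 'tcp_pos': [0.18, -0.598, 0.231], 'eef_rot': [-0.001, 0.989, 0.146, -0.0], 'ft_force': [-0.69, 0.003, 0.287], 'moment': [-0.011, 0.002, 0.043], 'opening': 0.08528721724689171}
scene 481.7128688688227 277.79378817698534 209.99002476418835 [[ 0.63607842  0.77155696  0.01020271 -0.47707758]
 [ 0.60911545 -0.49395535 -0.62047279 -0.28803436]
 [-0.47369042  0.40088398 -0.78416161  1.69804064]
 [ 0.          0.          0.          1.        ]]
top 543.3837654907811 285.9619970603687 213.03719990759419 [[-0.03984262 -0.99920467  0.00160983  0.12445419]
 [-0.9776064   0.03864813 -0.20686238  0.6091331 ]
 [ 0.20663564 -0.00981572 -0.97836873  1.35489769]
 [ 0.          0.          0.          1.        ]]
wrist 326.5400792989631 276.99782039600865 207.56691450866091 [[ 0.2881218  -0.95759257 -0.00151759 -0.6232338 ]
 [-0.90788722 -0.27366966  0.31756214 -0.04070632]
 [-0.30451046 -0.09011877 -0.94823625  0.38082274]
 [ 0.          0.          0.          1.        ]]
```

View pics/scene0.png

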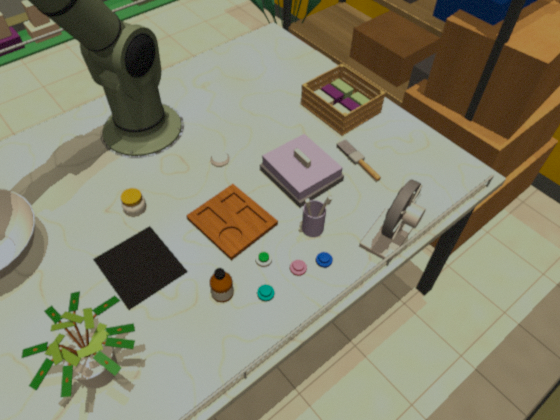

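View pics/top0.png

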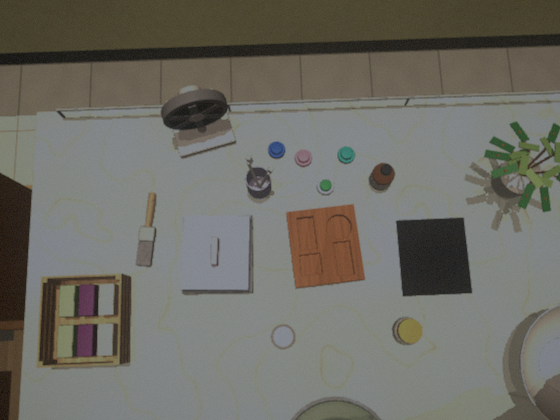

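View pics/wrist0.png

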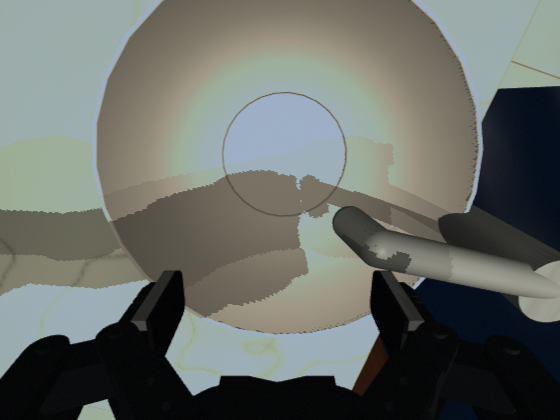

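The top view shows the hooded mould at about (216,252), the tray at (325,246), the mat at (434,256) and the green button at (325,186). The blue (276,149), pink (303,158) and turquoise (346,155) buttons are look-alikes. The soaps in the crate at (85,320) are also decoys. Bystanders are the cup (259,182), the bottle (382,176) and the brush (147,230).

```bash
cat > h.py <<'E'
import numpy as np,cv2
from station import get_state,get_image
def pts(i):
    d=i["depth"];v,u=np.indices(d.shape)
    c=np.stack([(u-i["cx"])/i["fx"]*d,(v-i["cy"])/i["fy"]*d,d],-1)
    V=np.array(i["view"]);return (c-V[:3,3])@V[:3,:3]
def ray(i,u,v,z):
    V=np.array(i["view"]);R=V[:3,:3];o=-R.T@V[:3,3]
    r=R.T@np.array([(u-i["cx"])/i["fx"],(v-i["cy"])/i["fy"],1]);return o+r*(z-o[2])/r[2]
def proj(i,p):
    V=np.array(i["view"]);c=V[:3,:3]@np.asarray(p)+V[:3,3]
    return i["fx"]*c[0]/c[2]+i["cx"],i["fy"]*c[1]/c[2]+i["cy"]
def rect(xy):
    (c,s,a)=cv2.minAreaRect((np.asarray(xy)*1000).astype(np.float32)); 
    return np.round(c,1),np.round(s,1),round(a,2)
E
cat > m.py <<'E'
from h import *
import sys
for n in ("top","scene"):
    i=get_image(n);P=pts(i);f=i["frame"];hsv=cv2.cvtColor(f,cv2.COLOR_BGR2HSV)
    ok=(i["depth"]>0)
    table=P[...,2]
    def reg(m,name,lo,hi,x0,x1,y0,y1):
        m=m&ok&(table>lo)&(table<hi)&(P[...,0]>x0)&(P[...,0]<x1)&(P[...,1]>y0)&(P[...,1]<y1)
        m=cv2.morphologyEx(m.astype(np.uint8),cv2.MORPH_OPEN,np.ones((2,2)))
        k,l,st,_=cv2.connectedComponentsWithStats(m)
        if k<2: print(n,name,'none');return
        j=1+np.argmax(st[1:,4]);q=P[l==j];print(n,name,len(q),*rect(q[:,:2]),'z',np.round(np.percentile(q[:,2],[5,50,95])*1000,1),'mean',np.round(q[:,:2].mean(0)*1000,1))
    H,S,V=hsv[...,0],hsv[...,1],hsv[...,2]
    A=np.ones_like(ok)
    reg(A,'hoodtop',.055,.072,.35,.8,0,.5)
    reg(A,'handle',.085,.105,.35,.8,0,.5)
    reg((S>120)&(H<20),'tray',.012,.03,.35,.8,-.25,.25)
    reg(V<40,'mat',-.01,.02,.35,.8,-.6,0)
    reg((H>45)&(H<75)&(S>120),'green',.0,.06,.35,.9,-.2,.25)
E
python3 m.py; python3 - <<'E'
from h import *
i=get_image("top");cv2.imwrite("pics/c.png",cv2.resize(i["frame"][120:310,120:480],None,fx=2.2,fy=2.2,interpolation=cv2.INTER_CUBIC))
P=pts(i)
for u,v in [(325,186),(325,183),(318,190),(331,190),(332,182),(434,256),(420,300),(216,230),(213,252),(190,250),(259,182),(382,176),(310,320),(147,245),(276,149)]:print(u,v,np.round(P[v,u]*1000,1))
E
```

```text
top hoodtop 4747 [467.1 248.4] [295.8 265.8] 0.54 z [57.6 63.8 69. ] mean [513.1 283.7]
top handle 180 [517.4 285.5] [16.3 69.1] 83.33 z [73.1 92.4 98.2] mean [515.  284.8]
top tray 3070 [4.768e+02 1.000e-01] [207.  326.9] 86.23 z [ 9.5 19.7 25.2] mean [526.1  -2.2]
top mat 513 [ 427.9 -120. ] [ 90.  507.2] 14.57 z [-0.8  4.3  9.3] mean [ 480.4 -307.9]
top green none
scene hoodtop 2372 [814.3 -74.9] [ 252.8 1180.5] 38.9 z [59.2 65.7 70.1] mean [534.3 276.2]
scene handle 114 [522.8 286.8] [61.7 35. ] 20.77 z [83.6 94.2 99. ] mean [524.4 284.6]
scene tray 2328 [ 875.4 -143.8] [250.9 994.8] 66.81 z [10.3 21.1 25.7] mean [548.   -4.3]
scene mat 3728 [ 843.8 -320. ] [190.2 899.4] 84.88 z [1.6 5.6 9.5] mean [ 506.6 -291.9]
scene green 75 [703.1  -9.6] [25. 26.] 44.76 z [12.9 21.9 26.4] mean [703.7 -10.5]
325 186 [693.5  -9.3  20.8]
325 183 [700.8  -9.4  25. ]
318 190 [685.8   9.5  10.2]
331 190 [684.8 -26.2   8.5]
332 182 [706.2 -29.8  12.7]
434 256 [ 492.4 -290.7    8.7]
420 300 [ 378.7 -246.5   -6.4]
216 230 [576.1 283.4  62.2]
213 252 [514.3 287.7  94.7]
190 250 [525.8 350.3  66.3]
259 182 [716.  170.3   5.6]
382 176 [ 696.4 -152.8   90.2]
310 320 [338.2  47.8  -3.6]
147 245 [552.2 474.8  10.2]
276 149 [804.6 120.   19.5]
```

View pics/c.png

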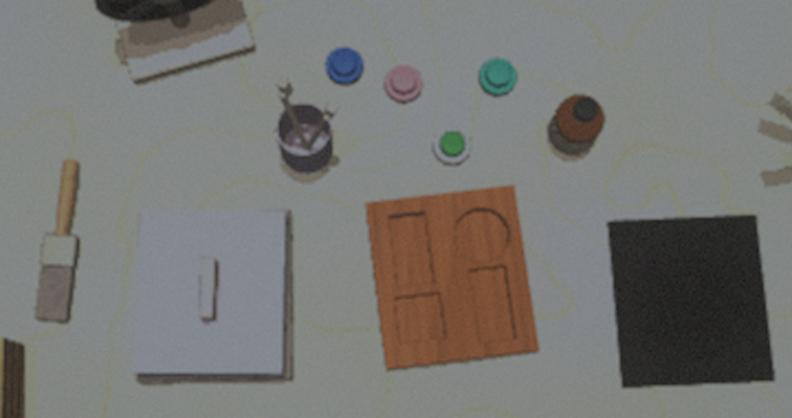

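```bash
cat > m2.py <<'E'
from h import *
from scipy.ndimage import binary_fill_holes
def comp(m,seed):
    k,l=cv2.connectedComponents(m.astype(np.uint8));u,v=seed
    if l[v,u]==0:
        vs,us=np.nonzero(m);j=np.argmin((vs-v)**2+(us-u)**2);v,u=vs[j],us[j]
    return binary_fill_holes(l==l[v,u]).astype(np.uint8)
def plane(i,m,z):
    c=max(cv2.findContours(m,cv2.RETR_EXTERNAL,cv2.CHAIN_APPROX_NONE)[0],key=cv2.contourArea)[:,0]
    h=cv2.convexHull(c)[:,0]
    return np.array([ray(i,u,v,z)[:2] for u,v in h])
def ang(r):
    b=cv2.boxPoints((tuple(r[0]),tuple(r[1]),r[2]));e=[b[1]-b[0],b[2]-b[1]];e=max(e,key=np.linalg.norm)
    a=np.degrees(np.arctan2(e[1],e[0]));return round((a+90)%180-90,2)
def run(n,out=True):
    i=get_image(n);f=i["frame"];hsv=cv2.cvtColor(f,cv2.COLOR_BGR2HSV).astype(int);H,S,V=[hsv[...,k] for k in range(3)]
    M={'tray':((S>110)&(H<20),(.52,0,.02),.02),'mat':(V<60,(.5,-.29,.004),.004),'green':((H>45)&(H<75)&(S>100),(.7,-.01,.022),.022)}
    for k,(m,s,z) in M.items():
        u,v=[int(round(x)) for x in proj(i,s)]
        c=comp(m,(u,v));r=rect(plane(i,c,z));print(n,k,c.sum(),*r[:2],'ang',ang(r))
    return i
if __name__=="__main__":
    for n in("top","scene"):run(n)
E
python3 m2.py
python3 - <<'E'
from m2 import *
for n,s in(("top",(200,230)),("scene",(290,180))):
    i=get_image(n);f=i["frame"]
    # hood: show hsv samples
    hsv=cv2.cvtColor(f,cv2.COLOR_BGR2HSV)
    for p in ([(200,230),(216,230),(213,252),(170,250),(222,252),(184,292)] if n=="top" else [(290,180),(302,157),(320,175),(330,185),(250,170)]): print(n,p,hsv[p[1],p[0]],f[p[1],p[0]])
    cr=f[205:300,175:260] if n=="top" else f[130:205,255:350]
    cv2.imwrite(f"pics/h_{n}.png",cv2.resize(cr,None,fx=6,fy=6,interpolation=cv2.INTER_NEAREST))
E
```

```text
top tray 5151 [531.6   0.9] [202.5 182.1] ang 4.52
top mat 5047 [ 493.1 -289.7] [201.4 181.4] ang 0.16
top green 78 [697.4 -10.8] [24.5 25.4] ang -3.05
scene tray 3570 [536.4  -1.1] [209.8 187.3] ang 4.82
scene mat 3936 [ 494.8 -289.5] [199.2 178.8] ang 0.35
scene green 81 [699.7 -10.6] [25.2 29.8] ang -38.78
top (200, 230) [109  20 142] [142 135 131]
top (216, 230) [108  23 143] [143 135 130]
top (213, 252) [108  21 145] [145 138 133]
top (170, 250) [ 90   9 135] [135 135 130]
top (222, 252) [111  18 142] [142 135 132]
top (184, 292) [13 21 87] [80 83 87]
scene (290, 180) [163  27 168] [160 150 168]
scene (302, 157) [ 26  35 155] [134 152 155]
scene (320, 175) [165  27 169] [160 151 169]
scene (330, 185) [23 56 55] [43 52 55]
scene (250, 170) [ 41  24 172] [156 172 166]
```

View pics/h_top.png

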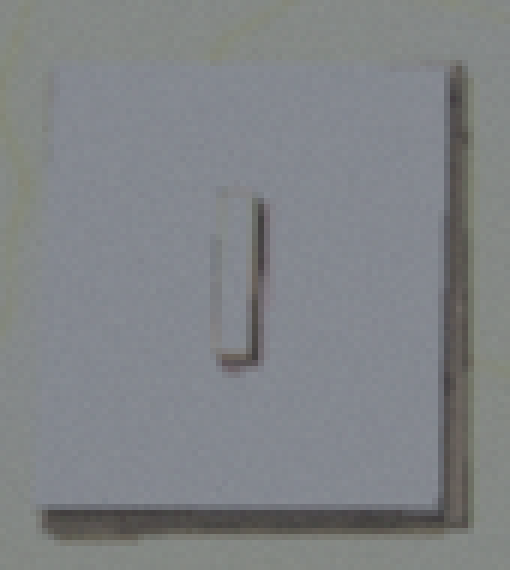

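View pics/h_scene.png

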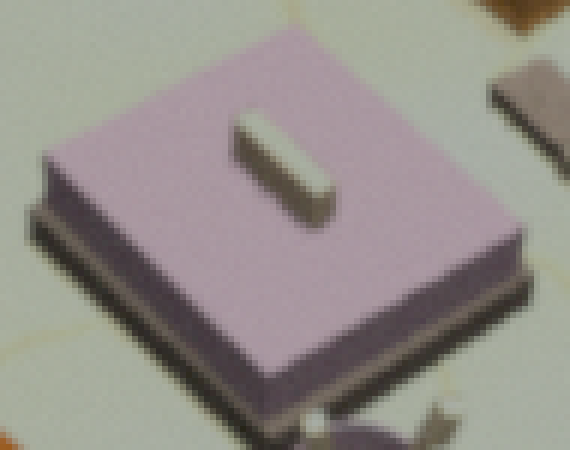

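```bash
python3 - <<'E'
from m2 import *
D={"top":((175,205),[(50,65),(445,65),(438,510),(40,510)],[(220,190),(257,195),(253,353),(217,353)]),
"scene":((255,130),[(292,25),(522,228),(268,375),(47,152)],[(238,115),(258,110),(335,182),(316,197)])}
for n,(o,A,B) in D.items():
    i=get_image(n)
    for q,z in((A,.064),(B,.094)):
        w=np.array([ray(i,o[0]+u/6-.5,o[1]+v/6-.5,z)[:2]*1000 for u,v in q]);e=w[3]-w[0]
        r=rect(w/1000);print(n,z,np.round(w.mean(0),1),*r[:2],ang(r))
E
```

```text
top 0.064 [518.7 286.4] [518.7 287.1] [171.6 191.9] -2.26
top 0.094 [519.6 285.3] [520.1 285.5] [15.7 68.9] -2.22
scene 0.064 [518.2 286.6] [518.2 286. ] [168.8 191.3] -2.59
scene 0.094 [519.4 287. ] [519.7 287.8] [14.4 70.3] -6.3
```

```bash
python3 -m crank '38 38 0 0 0 -5 0;38 38 0 0 0 -5 0;38 38 0 0 0 -5 0;38 38 0 0 0 -4 0;38 38 0 0 0 0 0;38 38 0 0 0 0 0;38 40 0 0 0 0 0;38 40 0 0 0 0 0;5 50 0 0 0 0 0;5 50 0 0 0 0 0;5 50 0 0 0 0 0;5 50 0 0 0 0 0;5 50 0 0 0 0 0;5 50 0 0 0 0 0;5 50 0 0 0 0 0;0 50 0 0 0 0 0;0 50 0 0 0 0 0;0 50 0 0 0 0 0;0 50 0 0 0 0 0;0 26 0 0 0 0 0'; python3 - <<'E'
from h import *
s=get_state();print(s['t'],s['tcp_pos'],s['eef_rot'],s['joint_positions'])
i=get_image("wrist");cv2.imwrite("pics/w1.png",i["frame"])
E
```

```text
t: 3.1
tcp_pos: [0.5187, 0.2885, 0.2312]
eef_rot: [-0.0, 1.0, -0.018, -0.0]
ft_force: [1.2, -0.9, -0.8]
opening: 0.0854
3.1 [0.51867424 0.28850333 0.23120687] [-3.98404470e-04  9.99834272e-01 -1.82003428e-02 -1.31352797e-04] [-0.4494352   0.47785039 -0.22287353  1.67863776  0.12028671  0.99827728
 -2.32059227]
```

View pics/w1.png

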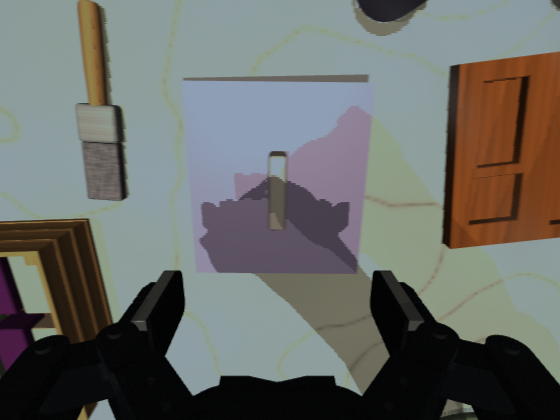

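```bash
python3 - <<'E'
from m2 import *
i=get_image("wrist")
for q,z in(([(268,156),(286,156),(284.5,230),(270,230)],.094),([(183,79),(369,82),(356,272),(197,272)],.064)):
    w=np.array([ray(i,u,v,z)[:2]*1000 for u,v in q]);r=rect(w/1000);print(np.round(w,1).tolist(),np.round(w.mean(0),1),r,ang(r))
P=pts(i);print(np.round(P[190,277]*1000,1),np.round(P[120,240]*1000,1))
E
```

```text
[[553.1, 299.2], [552.6, 283.8], [484.2, 287.0], [484.6, 300.3]] [518.6 292.6] (array([518.6, 292.7]), array([15.4, 68.5]), 88.03) -1.97
[[618.8, 372.4], [610.5, 208.1], [420.7, 211.6], [426.3, 381.7]] [519.1 293.5] (array([519.8, 293.5]), array([170.2, 192.6]), 88.09) -1.91
[522.5 292.6  93.2] [582.  324.6  62.9]
```

```bash
python3 - <<'E'
from m2 import *
from scipy.spatial.transform import Rotation as Ro
i=get_image("wrist");s=get_state();V=np.array(i["view"]);o=-V[:3,:3].T@V[:3,3]
q=np.array(s['eef_rot']);R=Ro.from_quat(q[[1,2,3,0]]).as_matrix()
print("cam",o,"in tool",R.T@(o-s['tcp_pos']),"\n",V[:3,:3]@R)
run("top");run("scene")
for n in("top","scene"):
    j=get_image(n);cv2.imwrite(f"pics/{n}2.png",j["frame"])
    for p in ([.519,.286,.094],):print(n,proj(j,p))
print(proj(i,[.519,.286,.094]),proj(i,[.519,.2885,.094]))
E
```

```text
cam [0.60023093 0.2868999  0.37332342] in tool [ 0.08120922 -0.00309835 -0.1423116 ] 
 [[ 0.00126699  0.99999764  0.00176506]
 [-0.94815862  0.00176224 -0.31779258]
 [-0.31779494 -0.00127092  0.94815862]]
top tray 5153 [531.4   0.8] [202.9 182.1] ang 4.52
top mat 5017 [ 493.1 -289.5] [201.1 181.2] ang 0.18
top green 79 [697.4 -10.8] [24.5 25.4] ang -3.05
scene tray 3578 [535.9  -0.8] [210.7 187.9] ang 4.8
scene mat 3927 [ 494.7 -289.5] [199.  178.7] ang 0.44
scene green 81 [699.7 -10.6] [25.2 29.8] ang -38.78
top (np.float64(213.69774032082728), np.float64(250.13937070474321))
scene (np.float64(301.88414687149015), np.float64(154.66132022152993))
(np.float64(281.85405169852334), np.float64(194.14948486413073)) (np.float64(279.0465936740637), np.float64(194.2437908511951))
```

View pics/scene2.png

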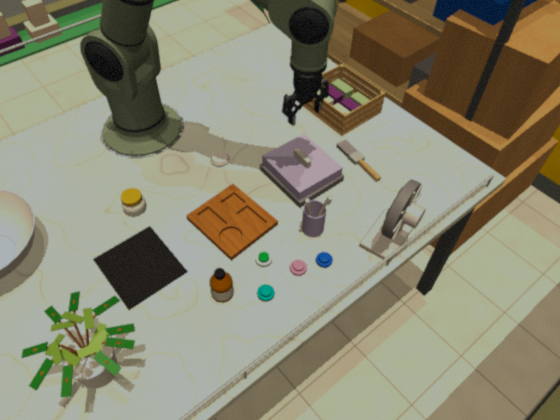

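```bash
python3 -m crank '0 -1 -50 0 0 0 0;0 0 -50 0 0 0 0;0 0 -44 0 0 0 0;0 0 -20 0 0 0 0;0 0 0 0 0 0 0.4;0 0 0 0 0 0 1;0 0 0 0 0 0 1;0 0 0 0 0 0 1;0 0 0 0 0 0 1;0 0 0 0 0 0 1' 60; python3 - <<'E'
from h import *
i=get_image("wrist");cv2.imwrite("pics/w2.png",i["frame"])
E
```

```text
t: 4.7
tcp_pos: [0.5199, 0.2849, 0.0684]
eef_rot: [-0.0, 1.0, -0.02, 0.001]
ft_force: [-2.0, -0.2, 9.8]
opening: 0.0148
```

View pics/w2.png

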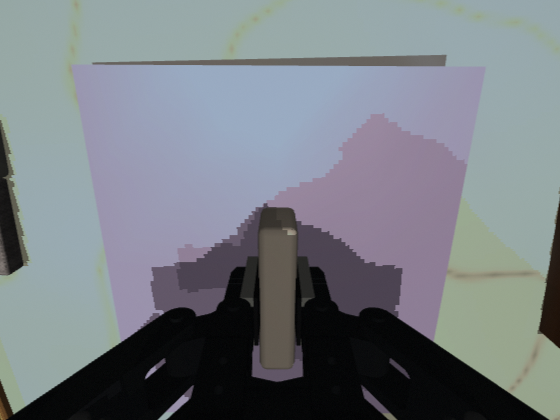

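```bash
python3 -m crank '0 0 30 0 0 0 1;0 0 50 0 0 0 1;0 0 20 0 0 0 1;0 0 0 0 0 0 1' 100; python3 - <<'E'
from h import *
i=get_image("wrist");cv2.imwrite("pics/w3.png",i["frame"])
i=get_image("scene");cv2.imwrite("pics/s3.png",i["frame"])
i=get_image("top");cv2.imwrite("pics/t3.png",i["frame"])
E
```

```text
t: 5.25
tcp_pos: [0.5199, 0.2848, 0.1687]
eef_rot: [-0.001, 1.0, -0.02, 0.001]
ft_force: [0.7, -0.2, -5.1]
opening: 0.0144
```

View pics/s3.png

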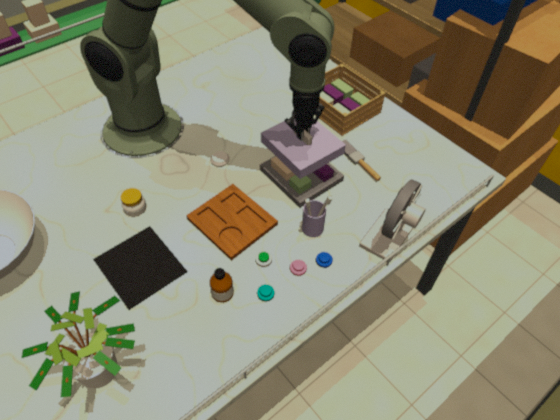

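```bash
python3 -m crank '-2 -48 0 0 0 1 1;-2 -48 0 0 0 1 1;-2 -48 0 0 0 0.4 1;-2 -48 0 0 0 0 1;-2 -48 0 0 0 0 1;-2 -48 0 0 0 0 1;-2 -48 0 0 0 0 1;-2 -48 0 0 0 0 1;-2 -48 0 0 0 0 1;-2 -48 0 0 0 0 1;-2 -48 0 0 0 0 1;-3 -46 0 0 0 0 1;0 0 0 0 0 0 1;0 0 0 0 0 0 1'; python3 - <<'E'
from h import *
i=get_image("scene");cv2.imwrite("pics/s4.png",i["frame"])
i=get_image("top");cv2.imwrite("pics/t4.png",i["frame"])
E
```

```text
t: 7.15
tcp_pos: [0.4939, -0.2889, 0.1662]
eef_rot: [-0.001, 1.0, 0.001, -0.001]
ft_force: [-0.1, 1.6, -3.3]
opening: 0.0144
```

View pics/s4.png

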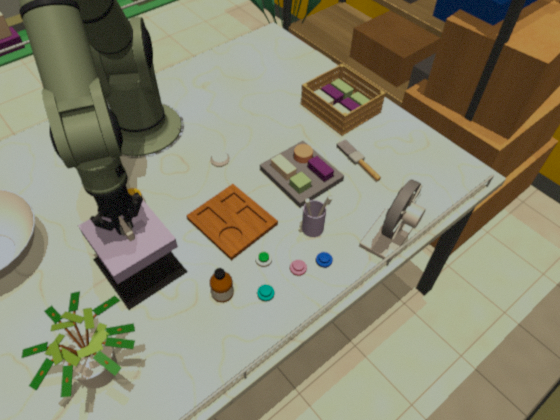

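View pics/t4.png

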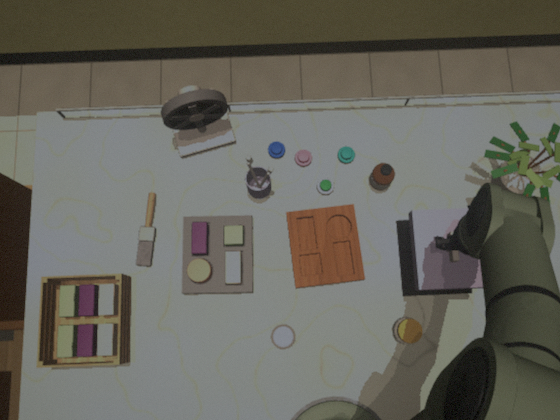

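```bash
python3 -m crank '0 0 -50 0 0 0 1;0 0 -45 0 0 0 1;0 0 -18 0 0 0 1;0 0 -5 0 0 0 1;0 0 -2 0 0 0 1;0 0 0 0 0 0 1;0 0 0 0 0 0 0.5;0 0 0 0 0 0 0;0 0 0 0 0 0 0;0 0 0 0 0 0 0;0 0 40 0 0 0 0;0 0 50 0 0 0 0;0 0 50 0 0 0 0'; python3 - <<'E'
from h import *
i=get_image("wrist");cv2.imwrite("pics/w5.png",i["frame"])
i=get_image("scene");cv2.imwrite("pics/s5.png",i["frame"])
E
```

```text
t: 8.88
tcp_pos: [0.4942, -0.2893, 0.1888]
eef_rot: [-0.0, 1.0, 0.001, -0.0]
ft_force: [-0.8, -0.3, 0.8]
opening: 0.0851
```

View pics/w5.png

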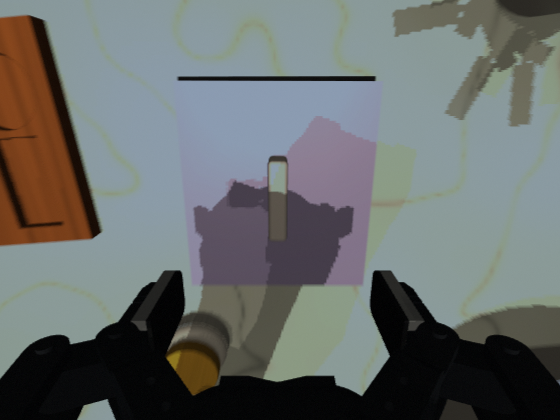

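View pics/s5.png

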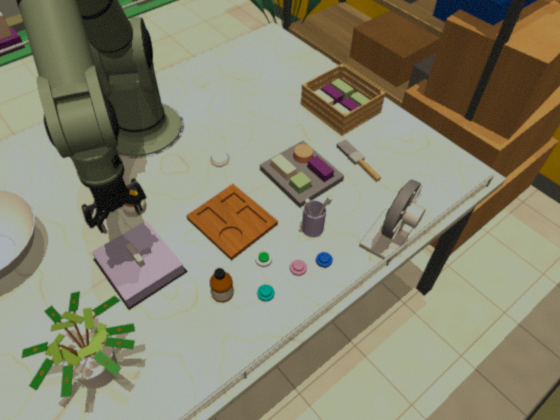

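```bash
python3 - <<'E'
from m2 import *
i=get_image("wrist");s=get_state();print(s['tcp_pos'])
f=i['frame'];cv2.imwrite("pics/w5c.png",cv2.resize(f[145:250,250:305],None,fx=6,fy=6,interpolation=cv2.INTER_NEAREST))
g=cv2.cvtColor(f,cv2.COLOR_BGR2GRAY)
for v in(175,190,210,230):print(v,g[v,262:294])
E
python3 m2.py
```

```text
[ 0.49538856 -0.28999465  0.18982511]
175 [150 150 149 121  89 120 146 151 151 152 152 152 153 152 150 149 148 149
 150 148 145 132 104 105 128 131 132 131 131 131 131 131]
190 [ 67  67  67  67  71 102 132 144 149 148 149 149 149 148 149 148 148 149
 149 148 142 130 100  71 105 129 129 129 129 128 129 129]
210 [89 79 66 66 58 61 74 80 83 83 82 83 84 83 83 83 83 83 83 83 80 72 59 58
 66 66 67 66 66 66 66 66]
230 [87 88 87 87 73 64 73 79 82 83 81 83 81 83 83 83 82 83 83 82 76 71 60 58
 66 65 65 66 65 65 66 65]
top tray 5156 [531.5   0.8] [202.6 182.1] ang 4.69
top mat 9541 [ 376.3 -438.8] [349.7 651.3] ang -9.15
top green 78 [696.  -10.8] [25.2 25.7] ang -46.7
scene tray 3570 [536.4  -1. ] [209.8 187.3] ang 4.73
scene mat 113 [ 589.5 -291.7] [180.5  34.4] ang 80.98
scene green 80 [699.7 -10.6] [25.2 29.8] ang -38.78
```

View pics/w5c.png

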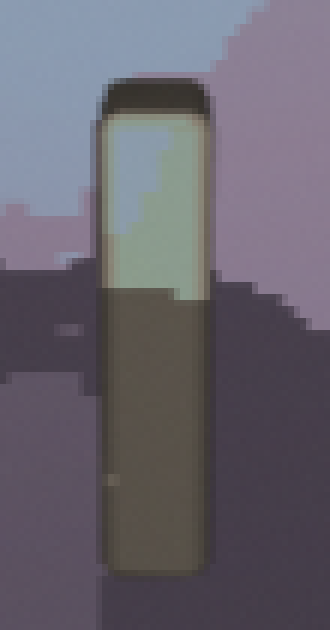

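```bash
python3 - <<'E'
from m2 import *
i=get_image("wrist");s=get_state();print(s['tcp_pos'])
V=np.array(i['view']);print(-V[:3,:3].T@V[:3,3])
for u,v in((275.7,164),(275.7,240),(275.7,202)):print(ray(i,u,v,.072)*1000)
E
```

```text
[ 0.49392785 -0.28919465  0.18649712]
[ 0.57589534 -0.28806351  0.32934886]
[ 526.18056338 -286.97460428   72.        ]
[ 460.20891954 -287.05544915   72.        ]
[ 494.47424459 -287.01345875   72.        ]
```

```bash
python3 - <<'E'
from m2 import *
from scipy.spatial.transform import Rotation as Ro
A=[];B=[];T=[];J=[]
for k in range(8):
    i=get_image("wrist");s=get_state();V=np.array(i['view']);A.append(-V[:3,:3].T@V[:3,3]*1000);B.append(s['tcp_pos']*1000);J.append(s['joint_positions'])
    q=np.array(s['eef_rot']);T.append(Ro.from_matrix(V[:3,:3]).as_euler('xyz',degrees=True))
np.set_printoptions(precision=2,suppress=True)
print(np.array(A));print(np.array(B));print(np.array(T));print(np.std(J,0)*1000)
E
```

```text
[[ 575.82 -287.99  328.71]
 [ 575.82 -287.97  328.43]
 [ 575.87 -287.98  328.39]
 [ 575.92 -288.    328.47]
 [ 575.97 -288.02  328.62]
 [ 576.02 -288.05  328.79]
 [ 576.05 -288.07  328.97]
 [ 576.07 -288.09  329.12]]
[[ 493.87 -289.13  186.25]
 [ 493.89 -289.13  186.21]
 [ 493.99 -289.16  186.3 ]
 [ 494.07 -289.19  186.43]
 [ 494.13 -289.25  186.58]
 [ 494.18 -289.3   186.72]
 [ 494.24 -289.34  186.89]
 [ 494.31 -289.32  187.  ]]
[[179.98  18.59 -89.85]
 [179.97  18.61 -89.84]
 [179.96  18.61 -89.84]
 [179.97  18.61 -89.84]
 [179.97  18.6  -89.84]
 [179.98  18.58 -89.84]
 [179.98  18.57 -89.84]
 [179.99  18.56 -89.85]]
[0.03 0.34 0.02 0.29 0.03 0.13 0.03]
```

```bash
python3 -m crank '6 48 20 0 0 2 0;6 48 20 0 0 2.5 0;6 48 20 0 0 0 0;6 48 0 0 0 0 0;7 48 0 0 0 0 0;7 48 0 0 0 0 0;0 0 0 0 0 0 0;0 0 0 0 0 0 0;0 0 0 0 0 0 0;0 0 0 0 0 0 0;0 0 0 0 0 0 0;0 0 0 0 0 0 0'; python3 - <<'E'
from h import *
for k in range(3):
    i=get_image("wrist");s=get_state();print(s['tcp_pos'])
np.savez("tray.npz",**i)
cv2.imwrite("pics/w6.png",i["frame"])
E
```

```text
t: 11.08
tcp_pos: [0.5324, -0.0016, 0.2473]
eef_rot: [-0.0, 0.999, 0.041, 0.0]
ft_force: [0.0, 0.1, 0.3]
opening: 0.0855
[ 0.53234475 -0.00152528  0.24729258]
[ 0.53237284 -0.00145781  0.24728147]
[ 0.5323567  -0.00141613  0.24729914]
```

View pics/w6.png

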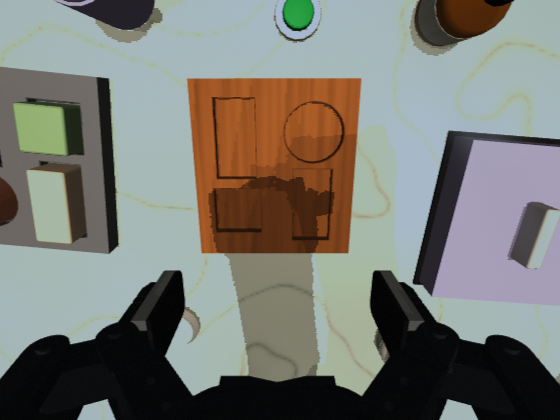

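```bash
cat > tr.py <<'E'
from m2 import *
from scipy.optimize import least_squares
# fit rectangle outline LxW at height z to colour-mask contour
def fitrect(i,m,z,L,W,x0):
    h=max(cv2.findContours(m,cv2.RETR_EXTERNAL,cv2.CHAIN_APPROX_NONE)[0],key=cv2.contourArea)[:,0]
    w=np.array([ray(i,u,v,z)[:2] for u,v in h])
    def res(p):
        c,s=np.cos(p[2]),np.sin(p[2]);d=w-p[:2];a=np.abs(c*d[:,0]+s*d[:,1])-L/2-p[3];b=np.abs(-s*d[:,0]+c*d[:,1])-W/2-p[3]
        return np.maximum(a,b)*1000
    r=least_squares(res,[*x0,0],loss='soft_l1',x_scale=[.01,.01,.01,.01])
    return np.round([r.x[0]*1e3,r.x[1]*1e3,np.degrees(r.x[2]),r.x[3]*1e3],2),np.round(np.std(res(r.x)),2)
def orange(f):
    hsv=cv2.cvtColor(f,cv2.COLOR_BGR2HSV);return (hsv[...,1]>110)&((hsv[...,0]<20))
def tray(i,x0=(.532,0,.08)):
    u,v=[int(round(x)) for x in proj(i,(*x0[:2],.02))]
    c=comp(orange(i['frame']),(u,v));c=cv2.morphologyEx(c,cv2.MORPH_OPEN,np.ones((5,5)))
    return fitrect(i,c,.02,.204,.184,x0)
if __name__=="__main__":
    i=dict(np.load("tray.npz"));print(tray(i));P=pts(i)
    hsv=cv2.cvtColor(i['frame'],cv2.COLOR_BGR2HSV)
    print("z top",np.median(P[90:95,220:340,2]),np.median(P[140:170,262:280,2]),'pocket',np.median(P[120:160,225:245,2]),'table',np.median(P[300:330,240:250,2]))
    for n in("top","scene"):print(n,tray(get_image(n)))
E
python3 tr.py
```

```text
(array([532.57,   3.15,   4.77,  -0.96]), np.float64(0.33))
z top 0.01973590472648233 0.019666515855697043 pocket 0.007740062564117946 table -0.0004230244086286522
top (array([510.46,  21.53,   2.9 , -23.36]), np.float64(19.75))
scene (array([536.4 ,  -1.13,   4.86,   0.87]), np.float64(1.37))
```

```bash
python3 -m crank '-2 48 0 0 0 -2 0;-2 48 0 0 0 -2 0;-2 48 0 0 0 -2 0;-2 48 0 0 0 -1 0;-2 48 0 0 0 0 0;-3 46 0 0 0 0 0;0 0 0 0 0 0 0;0 0 0 0 0 0 0;0 0 0 0 0 0 0;0 0 0 0 0 0 0;0 0 0 0 0 0 0;0 0 0 0 0 0 0'; python3 - <<'E'
from h import *
for k in range(3):
    i=get_image("wrist");s=get_state();print(s['tcp_pos'],s['joint_positions'][-1])
np.savez("mould.npz",**i)
cv2.imwrite("pics/w7.png",i["frame"])
cv2.imwrite("pics/w7c.png",cv2.resize(i["frame"][60:270,170:390],None,fx=2.8,fy=2.8,interpolation=cv2.INTER_NEAREST))
E
```

```text
t: 12.82
tcp_pos: [0.5194, 0.2844, 0.2473]
eef_rot: [-0.0, 1.0, -0.02, 0.0]
ft_force: [0.1, -0.2, 0.5]
opening: 0.0853
[0.5194168  0.28445133 0.24730996] -2.355526228979636
[0.51938942 0.28453018 0.24731604] -2.355579460560045
[0.51938377 0.28454351 0.24731631] -2.3555302441916237
```

View pics/w7c.png

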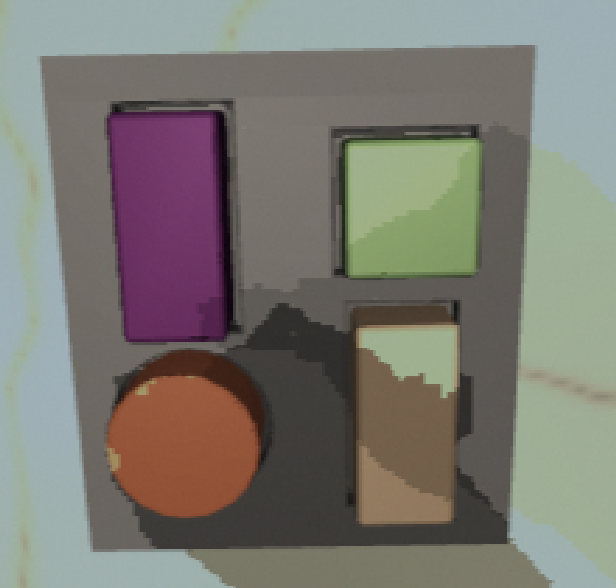

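```bash
cat > so.py <<'E'
from tr import *
def soaps(i,seeds):
    hsv=cv2.cvtColor(i['frame'],cv2.COLOR_BGR2HSV).astype(int);H,S=hsv[...,0],hsv[...,1]
    for n,(u,v) in seeds.items():
        print(n,hsv[v,u])
if __name__=="__main__":
    i=dict(np.load("mould.npz"))
    q=[(40,57),(536,45),(507,543),(93,550)]
    w=np.array([ray(i,170+u/2.8-.5,60+v/2.8-.5,.026)[:2]*1000 for u,v in q]);r=rect(w/1000)
    print("mould",np.round(w.mean(0),1),r,ang(r));c=np.array(r[0]);a=np.radians(ang(r));R=np.array([[np.cos(a),-np.sin(a)],[np.sin(a),np.cos(a)]])
    for n,p in dict(cream=(-38,-44),plum=(40,44),square=(46,-44),round=(-45,44)).items():print('exp',n,np.round(c+R@p,1))
    Q={'plum':[(107,112),(217,112),(228,342),(125,342)],'square':[(343,139),(480,139),(478,277),(346,277)],'cream':[(354,324),(459,324),(453,523),(358,523)]}
    for n,q in Q.items():
        w=np.array([ray(i,170+u/2.8-.5,60+v/2.8-.5,.052)[:2]*1000 for u,v in q]);r=rect(w/1000);print(n,np.round(w.mean(0),1),r[1],ang(r))
    w=np.array([ray(i,170+u/2.8-.5,60+v/2.8-.5,.052)[:2]*1000 for u,v in [(107,446),(261,446),(185,375),(185,518)]]);print('round',w.round(1).tolist(),(w[:2].mean(0),w[2:].mean(0)))
    P=pts(i);f=lambda u,v:np.median(P[60+int(v/2.8)-2:60+int(v/2.8)+3,170+int(u/2.8)-2:170+int(u/2.8)+3,2]).round(4)
    print('z',f(170,220),f(410,200),f(405,400),f(185,450),'mould',f(290,200))
E
python3 so.py
```

```text
mould [519.7 288.6] (array([519.6, 288.6]), array([183.6, 203.6]), 88.93) -1.07
exp cream [480.8 245.3]
exp plum [560.4 331.8]
exp square [564.8 243.7]
exp round [475.4 333.4]
plum [560.4 332.2] [39.1 83.4] -1.5
square [564.6 243.8] [48.9 50.9] -0.23
cream [481.2 246.3] [39.6 83.4] -0.91
round [[478.1, 364.0], [475.7, 303.4], [505.9, 331.0], [445.9, 335.9]] (array([476.89573588, 333.72180519]), array([475.87416541, 333.40832134]))
z 0.0513 0.0518 0.0513 0.0517 mould 0.0258
```

```bash
python3 -m crank '-19 -20 -50 0 0 1.2 0.27;-19 -20 -50 0 0 0 0.27;0 0 -40 0 0 0 0.27;0 0 0 0 0 0 0.27;0 0 0 0 0 0 0.27;0 0 0 0 0 0 0.27' 20; python3 - <<'E'
from h import *
for k in range(2):i=get_image("wrist");s=get_state();print(s['tcp_pos'],s['opening'])
cv2.imwrite("pics/w8.png",i["frame"])
E
```

```text
t: 13.72
tcp_pos: [0.4822, 0.2452, 0.1089]
eef_rot: [-0.001, 1.0, -0.01, 0.001]
ft_force: [-0.7, -0.4, -0.0]
opening: 0.0623
[0.4820939  0.24507133 0.10868905] 0.06229117699651981
[0.48198331 0.24496231 0.10845771] 0.06216665727992144
```

View pics/w8.png

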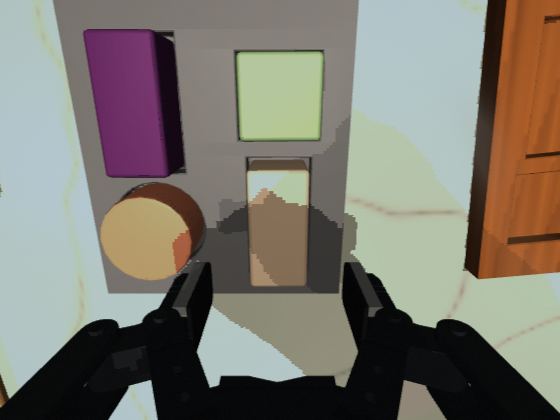

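```bash
python3 -m crank '-1 -1.5 -45 0 0 0 0.27;0 0 -24 0 0 0 0.27;0 0 -10 0 0 0 0.27;0 0 0 0 0 0 0.4;0 0 0 0 0 0 0.48;0 0 0 0 0 0 0.52;0 0 0 0 0 0 0.54;0 0 0 0 0 0 0.56;0 0 0 0 0 0 0.58;0 0 0 0 0 0 0.6' 20
```

```text
t: 15.08
tcp_pos: [0.4809, 0.2435, 0.0292]
eef_rot: [-0.0, 1.0, -0.01, 0.001]
ft_force: [-1.6, -0.9, 8.5]
opening: 0.0395
```

```bash
python3 -m crank '0 0 0 0 0 0 0.8;0 0 5 0 0 0 1;0 0 15 0 0 0 1;0 0 40 0 0 0 1;0 0 50 0 0 0 1;0 0 0 0 0 0 1'; python3 - <<'E'
from h import *
i=get_image("wrist");cv2.imwrite("pics/w9.png",i["frame"])
E
```

```text
t: 15.82
tcp_pos: [0.482, 0.2439, 0.1425]
eef_rot: [-0.001, 1.0, -0.01, 0.003]
ft_force: [-0.8, 1.0, -2.4]
opening: 0.0395
```

View pics/w9.png

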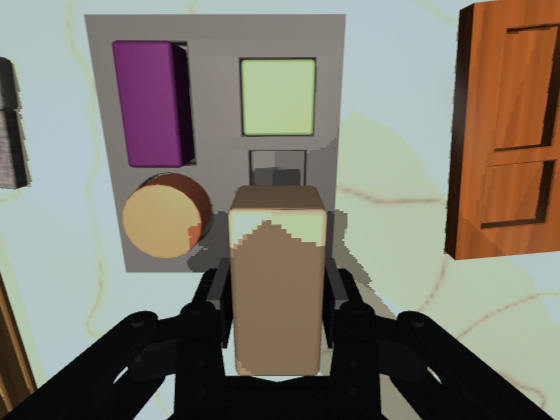

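```bash
python3 -m crank '3 -45 0 0 0 2 1;3 -45 0 0 0 2 1;3 -45 0 0 0 1.9 1;3 -45 0 0 0 0 1;2 -45 0 0 0 0 1;0 -40 0 0 0 0 1;0 -25 0 0 0 0 1;0 0 0 0 0 0 1;0 0 0 0 0 0 1;0 0 0 0 0 0 1;0 0 0 0 0 0 1;0 0 0 0 0 0 1'; python3 - <<'E'
from tr import *
for n in("top","scene"):
    i=get_image(n);cv2.imwrite(f"pics/{n}10.png",i["frame"])
    try:print(n,tray(i))
    except Exception as e:print(e)
for k in range(3):i=get_image("wrist");s=get_state();print(s['tcp_pos'],s['eef_rot'])
np.savez("t10.npz",**i);cv2.imwrite("pics/w10.png",i["frame"])
E
```

```text
t: 17.38
tcp_pos: [0.4944, -0.0466, 0.1383]
eef_rot: [-0.0, 0.999, 0.042, -0.0]
ft_force: [-1.2, 1.0, -1.9]
opening: 0.0396
top (array([522.5 ,  21.73,  -1.2 , -16.58]), np.float64(20.44))
scene (array([537.39,  -1.24,   4.94,   0.55]), np.float64(6.32))
[ 0.49437116 -0.04679701  0.13830389] [4.31655818e-06 9.99128135e-01 4.17488855e-02 2.41814951e-06]
[ 0.49437531 -0.04684651  0.13828341] [-5.09617337e-06  9.99130425e-01  4.16940576e-02 -1.10967120e-05]
[ 0.49436355 -0.04685678  0.13829672] [-8.93376646e-06  9.99130232e-01  4.16986815e-02  1.91811107e-05]
```

View pics/w10.png

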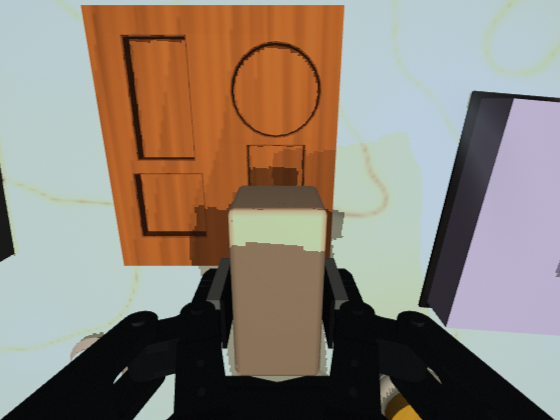

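```bash
cat > pc.py <<'E'
from tr import *
def corners(x,y,a):
    a=np.radians(a);R=np.array([[np.cos(a),-np.sin(a)],[np.sin(a),np.cos(a)]])
    return [np.array([x,y])+R@np.array(p) for p in((102,92),(102,-92),(-102,92),(-102,-92))]
def overlay(i,x,y,a,out):
    f=i['frame'].copy();i=dict(i)
    a_=np.radians(a);R=np.array([[np.cos(a_),-np.sin(a_)],[np.sin(a_),np.cos(a_)]])
    def pl(p,col):
        q=[proj(i,(*( (np.array([x,y])+R@np.array(v))/1000),.02)) for v in p]
        cv2.polylines(f,[np.round(np.array(q)*8).astype(np.int32)],True,col,1,cv2.LINE_AA,3)
    bx=lambda cx,cy,w,h:[(cx-w/2,cy-h/2),(cx+w/2,cy-h/2),(cx+w/2,cy+h/2),(cx-w/2,cy+h/2)]
    pl(bx(0,0,204,184),(255,0,0));pl(bx(-40,-44,89,45),(0,255,0));pl(bx(38,44,89,45),(0,255,0));pl(bx(-46,44,55,55),(0,255,0))
    pl([(45+33.5*np.cos(t),-44+33.5*np.sin(t)) for t in np.linspace(0,6.28,40)],(0,255,0))
    cv2.imwrite(out,f)
E
python3 - <<'E'
from pc import *
i=dict(np.load("t10.npz"));overlay(i,532.6,3.15,4.77,"pics/ov10.png")
E
```

```text
(no output)
```

View pics/ov10.png

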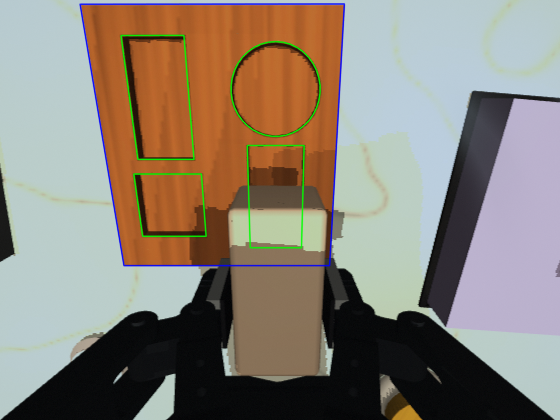

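```bash
python3 -m crank '2 0.5 -50 0 0 0 1;0 0 -40 0 0 0 1;0 0 0 0 0 0 1;0 0 0 0 0 0 1;0 0 0 0 0 0 1;0 0 0 0 0 0 1'; python3 -m crank '0 0 -8 0 0 0 1;0 0 -5 0 0 0 1;0 0 0 0 0 0 1'
```

```text
t: 18.38
tcp_pos: [0.497, -0.0466, 0.0494]
eef_rot: [0.0, 0.999, 0.042, 0.001]
ft_force: [0.4, -0.1, -1.8]
opening: 0.0395
t: 18.75
tcp_pos: [0.496, -0.0463, 0.0347]
eef_rot: [-0.0, 0.999, 0.042, -0.001]
ft_force: [0.3, 0.1, -1.5]
opening: 0.0396
```

```bash
python3 -m crank '0 0 -5 0 0 0 1;0 0 -3 0 0 0 1;0 0 -1.5 0 0 0 1;0 0 0 0 0 0 1'; python3 - <<'E'
from h import *
i=get_image("wrist");cv2.imwrite("pics/w11.png",i["frame"])
E
```

```text
t: 19.25
tcp_pos: [0.4963, -0.0464, 0.0257]
eef_rot: [-0.0, 0.999, 0.042, -0.0]
ft_force: [0.2, 0.2, -0.8]
opening: 0.0394
```

View pics/w11.png

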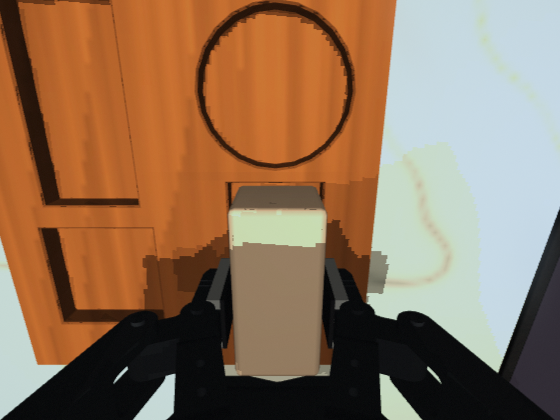

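Seated. I'll release gently, lift and check.

```bash
python3 -m crank '0 0 0 0 0 0 0.5;0 0 0 0 0 0 0.4;0 0 0 0 0 0 0.27;0 0 0 0 0 0 0.27;0 0 40 0 0 0 0.27;0 0 50 0 0 0 0.27;0 0 50 0 0 0 0.27;0 0 30 0 0 0 0.27;0 0 0 0 0 0 0.27;0 0 0 0 0 0 0.27;0 0 0 0 0 0 0.27;0 0 0 0 0 0 0.27'; python3 - <<'E'
from pc import *
i=get_image("wrist");np.savez("t12.npz",**i);overlay(i,532.6,3.15,4.77,"pics/w12.png")
P=pts(i);u,v=[int(x) for x in proj(i,(.4965,-.044,.048))];print(u,v,np.median(P[v-5:v+6,u-4:u+5,2]))
try:print(tray(i))
except Exception as e:print(e)
E
```

```text
t: 20.8
tcp_pos: [0.4961, -0.0464, 0.1951]
eef_rot: [-0.0, 0.999, 0.042, -0.001]
ft_force: [0.2, -0.4, 0.3]
opening: 0.0625
275 191 0.04771396864212887
(array([532.34,   3.03,   4.74,  -0.82]), np.float64(0.22))
```

View pics/w12.png

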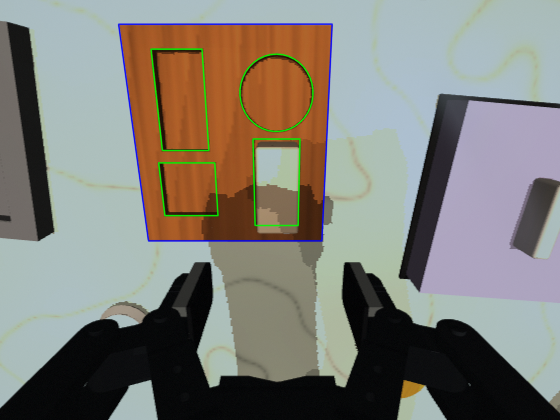

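```bash
python3 -m crank '11 48 0 0 0 -2 0.18;11 48 0 0 0 -2 0.18;11 48 0 0 0 -1.9 0.18;12 48 0 0 0 0 0.18;12 48 0 0 0 0 0.18;12 48 0 0 0 0 0.18;0 0 -45 0 0 0 0.18;0 0 -40 0 0 0 0.18;0 0 0 0 0 0 0.18;0 0 0 0 0 0 0.18;0 0 0 0 0 0 0.18;0 0 0 0 0 0 0.18' 20; python3 - <<'E'
from h import *
i=get_image("wrist");cv2.imwrite("pics/w13.png",i["frame"])
E
```

```text
t: 22.35
tcp_pos: [0.5659, 0.2417, 0.112]
eef_rot: [-0.0, 1.0, -0.01, 0.001]
ft_force: [-0.8, -0.7, 0.3]
opening: 0.07
```

View pics/w13.png

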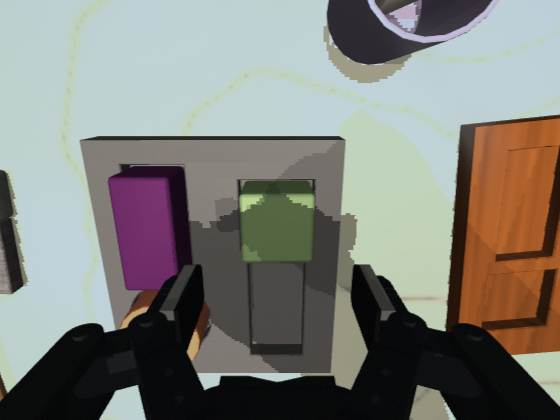

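```bash
python3 -m crank '-1 0 -45 0 0 0 0.18;0 0 -27 0 0 0 0.18;0 0 -10.5 0 0 0 0.18;0 0 0 0 0 0 0.3;0 0 0 0 0 0 0.36;0 0 0 0 0 0 0.4;0 0 0 0 0 0 0.43;0 0 0 0 0 0 0.46;0 0 0 0 0 0 0.5;0 0 0 0 0 0 0.7;0 0 0 0 0 0 1' 20
```

```text
t: 23.78
tcp_pos: [0.5649, 0.2418, 0.0293]
eef_rot: [-0.0, 1.0, -0.01, 0.001]
ft_force: [-1.8, -1.1, 7.6]
opening: 0.0498
```

```bash
python3 -m crank '0 0 5 0 0 0 1;0 0 15 0 0 0 1;0 0 40 0 0 0 1;0 0 50 0 0 0 1;0 0 0 0 0 0 1'; python3 - <<'E'
from h import *
i=get_image("wrist");cv2.imwrite("pics/w14.png",i["frame"])
E
```

```text
t: 24.4
tcp_pos: [0.5662, 0.2425, 0.1429]
eef_rot: [-0.001, 1.0, -0.01, 0.003]
ft_force: [-0.8, -0.6, -0.7]
opening: 0.0493
```

View pics/w14.png

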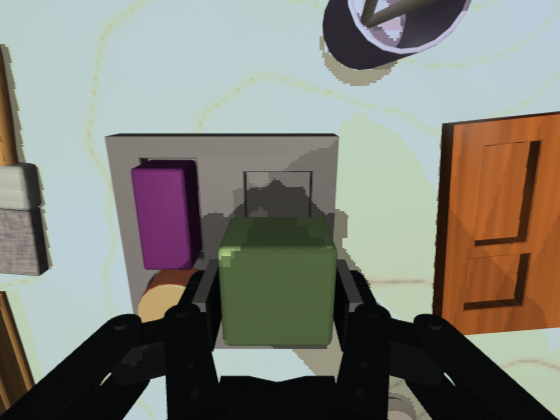

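```bash
python3 -m crank '-16 -40 0 0 0 2 1;-16 -40 0 0 0 2 1;-17 -40 0 0 0 1.9 1;-17 -40 0 0 0 0 1;-17 -41 0 0 0 0 1;0 0 0 0 0 0 1;0 0 0 0 0 0 1;0 0 0 0 0 0 1;0 0 0 0 0 0 1;0 0 0 0 0 0 1'; python3 - <<'E'
from pc import *
for k in range(2):i=get_image("wrist")
print(get_state()['tcp_pos']);overlay(i,532.4,3.05,4.75,"pics/w15.png")
E
```

```text
t: 25.7
tcp_pos: [0.4814, 0.041, 0.1382]
eef_rot: [-0.0, 0.999, 0.042, -0.0]
ft_force: [1.1, -0.4, -0.5]
opening: 0.0496
[0.48138692 0.04079217 0.13824964]
```

View pics/w15.png

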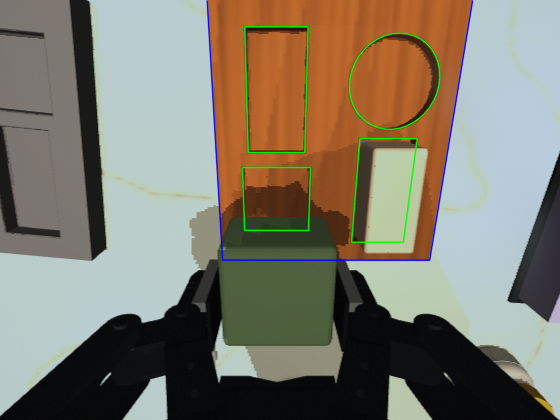

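```bash
python3 -m crank '1.7 0.3 -50 0 0 0 1;0 0 -40 0 0 0 1;0 0 0 0 0 0 1;0 0 0 0 0 0 1;0 0 0 0 0 0 1;0 0 -8 0 0 0 1;0 0 -5 0 0 0 1;0 0 0 0 0 0 1'
```

```text
t: 26.8
tcp_pos: [0.4828, 0.0409, 0.0349]
eef_rot: [0.0, 0.999, 0.042, -0.0]
ft_force: [-0.2, 0.0, -1.5]
opening: 0.0499
```

```bash
python3 -m crank '0 0 -5 0 0 0 1;0 0 -3 0 0 0 1;0 0 -1.5 0 0 0 1;0 0 0 0 0 0 1'; python3 - <<'E'
from h import *
i=get_image("wrist");cv2.imwrite("pics/w16.png",i["frame"])
E
```

```text
t: 27.3
tcp_pos: [0.483, 0.0409, 0.0257]
eef_rot: [0.0, 0.999, 0.042, -0.0]
ft_force: [-0.7, 0.3, -0.8]
opening: 0.0497
```

View pics/w16.png

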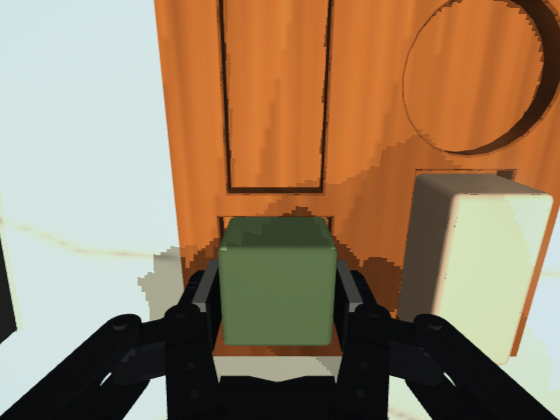

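```bash
python3 -m crank '0 0 0 0 0 0 0.38;0 0 0 0 0 0 0.3;0 0 0 0 0 0 0.22;0 0 0 0 0 0 0.22;0 0 40 0 0 0 0.22;0 0 50 0 0 0 0.22;0 0 50 0 0 0 0.22;0 0 30 0 0 0 0.22;0 0 0 0 0 0 0.22;0 0 0 0 0 0 0.22;0 0 0 0 0 0 0.22;0 0 0 0 0 0 0.22'; python3 - <<'E'
from pc import *
i=get_image("wrist");overlay(i,532.4,3.05,4.75,"pics/w17.png")
P=pts(i);u,v=[int(x) for x in proj(i,(.483,.043,.048))];print(u,v,np.median(P[v-5:v+6,u-4:u+5,2]))
E
```

```text
t: 28.85
tcp_pos: [0.4828, 0.041, 0.1951]
eef_rot: [-0.0, 0.999, 0.042, -0.001]
ft_force: [0.1, 0.2, 0.7]
opening: 0.0667
276 191 0.04755933570532158
```

View pics/w17.png

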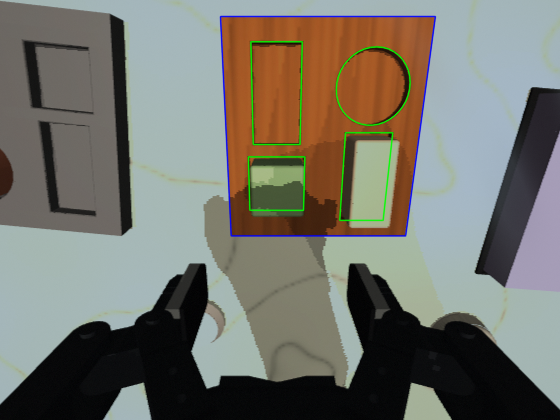

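```bash
python3 -m crank '-1 48 0 0 0 0 0.06;-1 48 0 0 0 0 0.06;-1 48 0 0 0 0 0.06;-1 48 0 0 0 0 0.06;-1 48 0 0 0 0 0.06;-2 50 0 0 0 0 0.06;0 0 -45 0 0 0 0.06;0 0 -40 0 0 0 0.06;0 0 0 0 0 0 0.06;0 0 0 0 0 0 0.06;0 0 0 0 0 0 0.06;0 0 0 0 0 0 0.06' 20; python3 - <<'E'
from h import *
i=get_image("wrist");cv2.imwrite("pics/w18.png",i["frame"]);print(get_state()['joint_positions'][-1])
E
```

```text
t: 30.4
tcp_pos: [0.4766, 0.3311, 0.1119]
eef_rot: [-0.0, 0.999, 0.041, 0.001]
ft_force: [-0.3, 0.1, -0.2]
opening: 0.0804
-2.4750325075232515
```

View pics/w18.png

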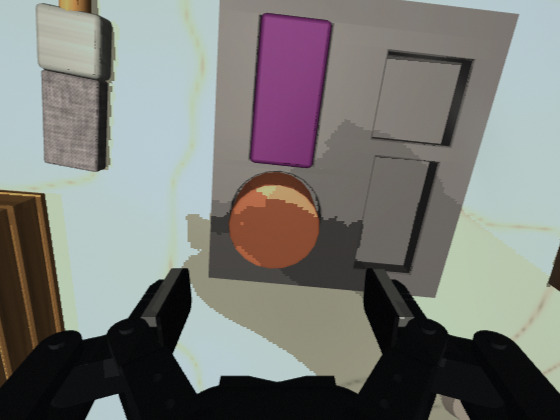

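```bash
python3 -m crank '0 0.3 -45 0 0 -3 0.06;0 0 -27 0 0 -1 0.06;0 0 -10.5 0 0 0 0.06;0 0 0 0 0 0 0.14;0 0 0 0 0 0 0.2;0 0 0 0 0 0 0.24;0 0 0 0 0 0 0.27;0 0 0 0 0 0 0.3;0 0 0 0 0 0 0.34;0 0 0 0 0 0 0.6;0 0 0 0 0 0 1' 20
```

```text
t: 31.82
tcp_pos: [0.4764, 0.3315, 0.029]
eef_rot: [-0.0, 1.0, 0.007, 0.0]
ft_force: [-0.5, 0.6, 8.2]
opening: 0.0613
```

```bash
python3 -m crank '0 0 5 0 0 0 1;0 0 15 0 0 0 1;0 0 40 0 0 0 1;0 0 50 0 0 0 1;0 0 0 0 0 0 1'; python3 - <<'E'
from h import *
i=get_image("wrist");cv2.imwrite("pics/w19.png",i["frame"])
E
```

```text
t: 32.45
tcp_pos: [0.4776, 0.3323, 0.1426]
eef_rot: [-0.002, 1.0, 0.007, 0.003]
ft_force: [0.6, 0.5, -2.2]
opening: 0.0609
```

View pics/w19.png

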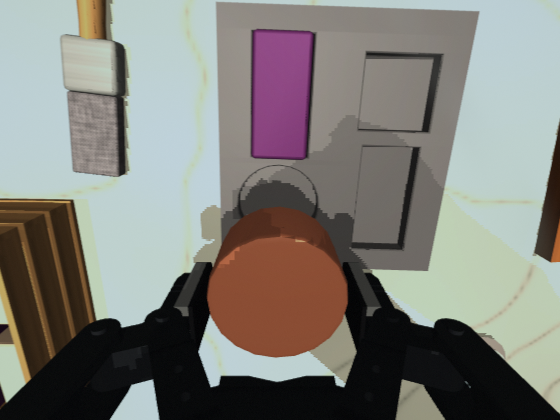

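```bash
python3 -m crank '13 -46 0 0 0 0 1;13 -46 0 0 0 0 1;13 -46 0 0 0 0 1;13 -46 0 0 0 0 1;13 -46 0 0 0 0 1;13 -46 0 0 0 0 1;13 -46 0 0 0 0 1;13 -46 0 0 0 0 1;0 -3 0 0 0 0 1;0 0 0 0 0 0 1;0 0 0 0 0 0 1;0 0 0 0 0 0 1;0 0 0 0 0 0 1;0 0 0 0 0 0 1'; python3 - <<'E'
from pc import *
for k in range(2):i=get_image("wrist")
print(get_state()['tcp_pos']);overlay(i,532.4,3.05,4.75,"pics/w20.png")
E
```

```text
t: 34.25
tcp_pos: [0.5801, -0.0395, 0.1383]
eef_rot: [-0.0, 1.0, 0.007, 0.0]
ft_force: [0.4, 1.3, -0.3]
opening: 0.0611
[ 0.58008251 -0.0397011   0.13830771]
```

View pics/w20.png

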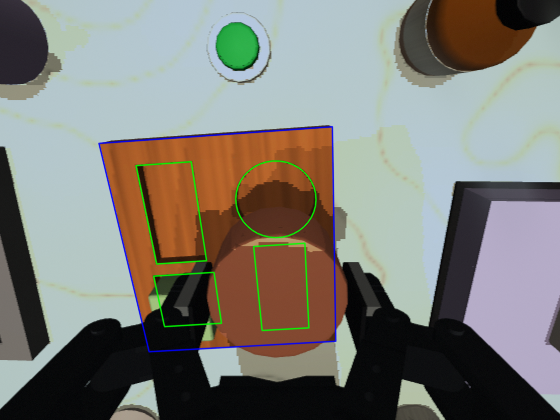

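```bash
python3 -m crank '1.2 0.5 -50 0 0 0 1;0 0 -40 0 0 0 1;0 0 0 0 0 0 1;0 0 0 0 0 0 1;0 0 0 0 0 0 1;0 0 -8 0 0 0 1;0 0 -5 0 0 0 1;0 0 0 0 0 0 1'
```

```text
t: 35.35
tcp_pos: [0.581, -0.0393, 0.0348]
eef_rot: [-0.0, 1.0, 0.007, -0.0]
ft_force: [0.2, 1.1, -3.0]
opening: 0.061
```

```bash
python3 -m crank '0 0 -5 0 0 0 1;0 0 -3 0 0 0 1;0 0 -1.5 0 0 0 1;0 0 0 0 0 0 1'; python3 - <<'E'
from h import *
i=get_image("wrist");cv2.imwrite("pics/w21.png",i["frame"])
E
```

```text
t: 35.85
tcp_pos: [0.5812, -0.0393, 0.0257]
eef_rot: [0.0, 1.0, 0.007, -0.0]
ft_force: [0.6, -0.3, -1.2]
opening: 0.0614
```

View pics/w21.png

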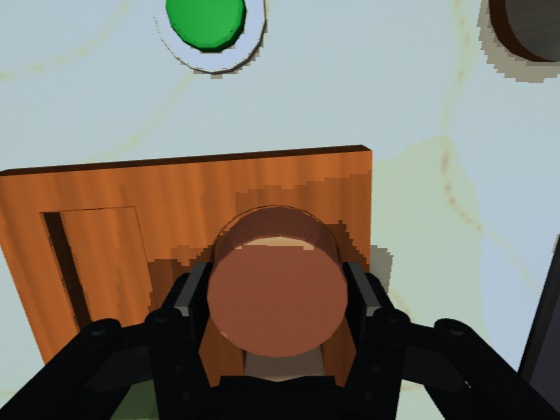

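```bash
python3 -m crank '0 0 0 0 0 0 0.26;0 0 0 0 0 0 0.18;0 0 0 0 0 0 0.08;0 0 0 0 0 0 0.08;0 0 40 0 0 0 0.08;0 0 50 0 0 0 0.08;0 0 50 0 0 0 0.08;-40 0 30 0 0 0 0.08;0 0 0 0 0 0 0.08;0 0 0 0 0 0 0.08;0 0 0 0 0 0 0.08;0 0 0 0 0 0 0.08'; python3 - <<'E'
from pc import *
i=get_image("wrist");overlay(i,532.4,3.05,4.75,"pics/w22.png")
P=pts(i);u,v=[int(x) for x in proj(i,(.581,-.037,.048))];print(u,v,np.median(P[v-5:v+6,u-4:u+5,2]),tray(i))
E
```

```text
t: 37.4
tcp_pos: [0.5413, -0.0392, 0.195]
eef_rot: [-0.0, 1.0, 0.007, -0.001]
ft_force: [-0.1, -0.7, 0.2]
opening: 0.0783
276 148 0.0477067591345915 (array([532.92,   2.71,   4.72,  -1.33]), np.float64(16.55))
```

View pics/w22.png

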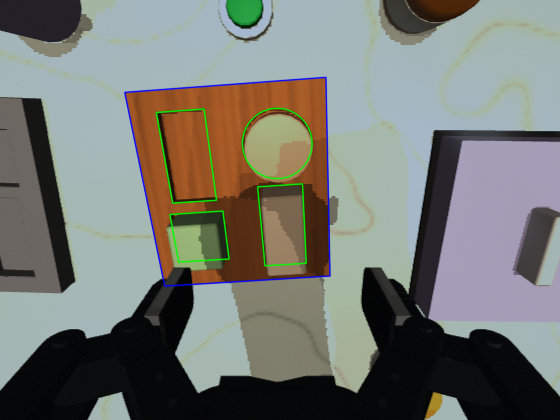

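```bash
python3 -m crank '2 46 0 0 0 -1 0.27;2 46 0 0 0 -0.9 0.27;2 46 0 0 0 0 0.27;2 46 0 0 0 0 0.27;3 46 0 0 0 0 0.27;3 46 0 0 0 0 0.27;3 46 0 0 0 0 0.27;3 47 0 0 0 0 0.27;0 0 -45 0 0 0 0.27;0 0 -40 0 0 0 0.27;0 0 0 0 0 0 0.27;0 0 0 0 0 0 0.27;0 0 0 0 0 0 0.27;0 0 0 0 0 0 0.27' 20; python3 - <<'E'
from h import *
i=get_image("wrist");cv2.imwrite("pics/w23.png",i["frame"]);print(get_state()['joint_positions'][-1])
E
```

```text
t: 39.2
tcp_pos: [0.5618, 0.3299, 0.112]
eef_rot: [-0.0, 1.0, -0.01, 0.001]
ft_force: [0.6, 0.1, -0.4]
opening: 0.0622
-2.4061039421017116
```

View pics/w23.png

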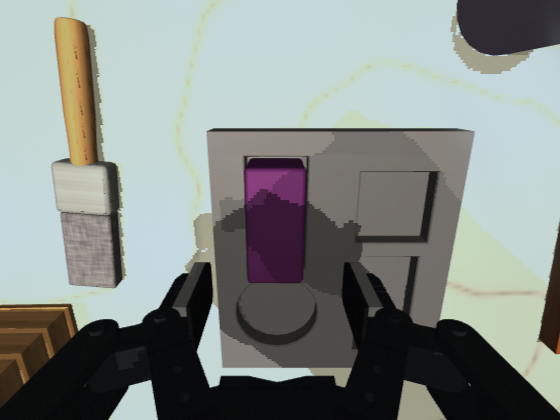

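```bash
python3 -m crank '-1 0 -45 0 0 0 0.27;0 0 -27 0 0 0 0.27;0 0 -10.5 0 0 0 0.27;0 0 0 0 0 0 0.4;0 0 0 0 0 0 0.48;0 0 0 0 0 0 0.52;0 0 0 0 0 0 0.54;0 0 0 0 0 0 0.56;0 0 0 0 0 0 0.58;0 0 0 0 0 0 0.7;0 0 0 0 0 0 1' 20
```

```text
t: 40.62
tcp_pos: [0.5608, 0.3301, 0.0294]
eef_rot: [-0.0, 1.0, -0.01, 0.001]
ft_force: [-1.1, 0.7, 8.1]
opening: 0.0397
```

```bash
python3 -m crank '0 0 5 0 0 0 1;0 0 15 0 0 0 1;0 0 40 0 0 0 1;0 0 50 0 0 0 1;0 0 0 0 0 0 1'; python3 - <<'E'
from h import *
i=get_image("wrist");cv2.imwrite("pics/w24.png",i["frame"])
i=get_image("scene");cv2.imwrite("pics/s24.png",i["frame"])
E
```

```text
t: 41.25
tcp_pos: [0.5618, 0.3308, 0.1431]
eef_rot: [-0.002, 1.0, -0.01, 0.003]
ft_force: [0.2, -0.2, -2.2]
opening: 0.0398
```

View pics/w24.png

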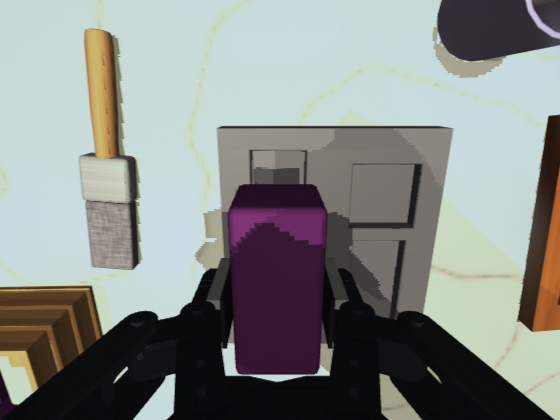

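View pics/s24.png

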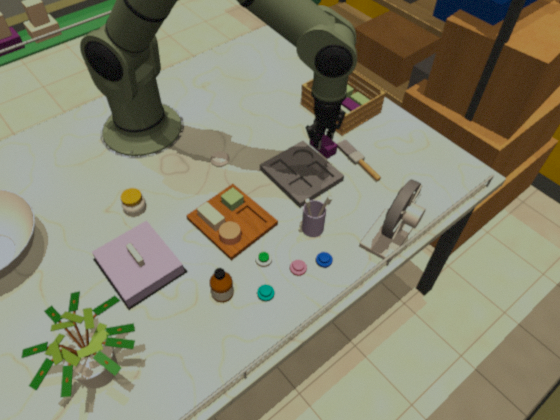

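```bash
python3 -m crank '1 -47 0 0 0 2 1;1 -47 0 0 0 2 1;1 -47 0 0 0 1.9 1;1 -47 0 0 0 0 1;1 -47 0 0 0 0 1;0 -48 0 0 0 0 1;0 0 0 0 0 0 1;0 0 0 0 0 0 1;0 0 0 0 0 0 1;0 0 0 0 0 0 1;0 0 0 0 0 0 1'; python3 - <<'E'
from pc import *
for k in range(2):i=get_image("wrist")
print(get_state()['tcp_pos']);overlay(i,532.4,3.05,4.75,"pics/w25.png")
E
```

```text
t: 42.72
tcp_pos: [0.5652, 0.0472, 0.1382]
eef_rot: [-0.0, 0.999, 0.042, -0.0]
ft_force: [-1.1, -0.5, -2.2]
opening: 0.0396
[0.56523422 0.04692468 0.13825628]
```

View pics/w25.png

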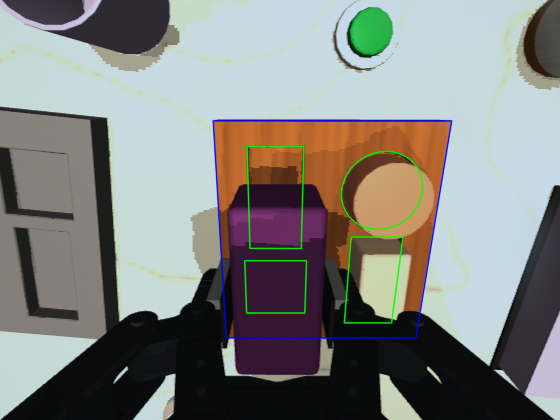

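```bash
python3 -m crank '1.8 1.1 -50 0 0 0 1;0 0 -40 0 0 0 1;0 0 0 0 0 0 1;0 0 0 0 0 0 1;0 0 0 0 0 0 1;0 0 -8 0 0 0 1;0 0 -5 0 0 0 1;0 0 0 0 0 0 1'
```

```text
t: 43.82
tcp_pos: [0.5668, 0.0477, 0.0349]
eef_rot: [0.0, 0.999, 0.042, -0.0]
ft_force: [0.0, 0.3, -0.8]
opening: 0.0396
```

```bash
python3 -m crank '0 0 -5 0 0 0 1;0 0 -3 0 0 0 1;0 0 -1.5 0 0 0 1;0 0 0 0 0 0 1'; python3 - <<'E'
from h import *
i=get_image("wrist");cv2.imwrite("pics/w26.png",i["frame"])
E
```

```text
t: 44.32
tcp_pos: [0.5671, 0.0478, 0.0257]
eef_rot: [-0.0, 0.999, 0.042, -0.0]
ft_force: [0.2, 0.4, -1.8]
opening: 0.0395
```

View pics/w26.png

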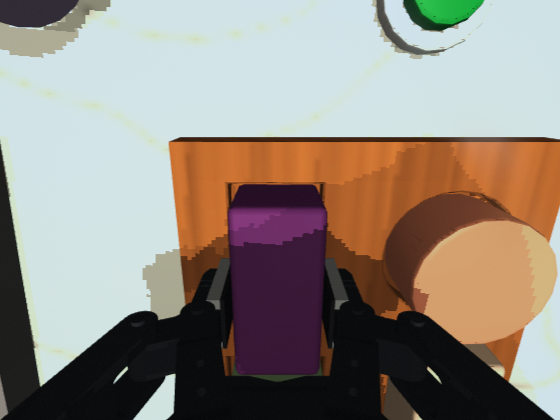

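```bash
python3 -m crank '0 0 0 0 0 0 0.5;0 0 0 0 0 0 0.42;0 0 0 0 0 0 0.36;0 0 0 0 0 0 0.36;0 0 40 0 0 0 0.36;0 0 50 0 0 0 0.36;0 0 50 0 0 0 0.2;-35 -40 40 0 0 0 0;0 0 0 0 0 0 0;0 0 0 0 0 0 0;0 0 0 0 0 0 0;0 0 0 0 0 0 0;0 0 0 0 0 0 0'; python3 - <<'E'
from pc import *
i=get_image("wrist");np.savez("t27.npz",**i);overlay(i,532.4,3.05,4.75,"pics/w27.png")
P=pts(i)
a=np.radians(4.75)
for n,p in dict(bar0=(-40,-44),bar1=(38,44),rnd=(45,-44),sq=(-46,44)).items():
    x=.5324+(p[0]*np.cos(a)-p[1]*np.sin(a))/1000;y=.00305+(p[0]*np.sin(a)+p[1]*np.cos(a))/1000
    # centroid of points above z .04 near the pocket
    m=(P[...,2]>.044)&(P[...,2]<.052)&(np.hypot(P[...,0]-x,P[...,1]-y)<.045)
    m=cv2.erode(m.astype(np.uint8),np.ones((3,3)))
    k,l=cv2.connectedComponents(m)
    u,v=[int(t) for t in proj(i,(x,y,.048))];j=l[v,u];q=P[l==j]
    print(n,np.round([x*1e3,y*1e3],1),rect(q[:,:2]),'z',np.median(q[:,2]).round(4))
s=get_image("scene");cv2.imwrite("pics/s27.png",s["frame"])
E
```

```text
t: 46.0
tcp_pos: [0.5341, 0.0106, 0.2029]
eef_rot: [-0.0, 0.999, 0.042, -0.0]
ft_force: [0.4, 0.3, 0.3]
opening: 0.0856
bar0 [496.2 -44.1] (array([496.5, -44.3]), array([81. , 37.9]), 4.55) z 0.0475
bar1 [566.6  50. ] (array([566.7,  49.2]), array([81. , 37.8]), 4.92) z 0.0476
rnd [580.9 -37.1] (array([ 4.417e+02, -3.000e-01]), array([522.1, 759. ]), 4.84) z 0.0098
sq [482.9  43.1] (array([ 4.417e+02, -3.000e-01]), array([522.1, 759. ]), 4.84) z 0.0106
```

View pics/w27.png

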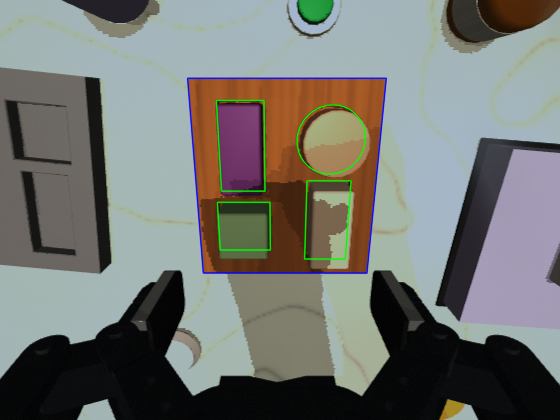

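View pics/s27.png

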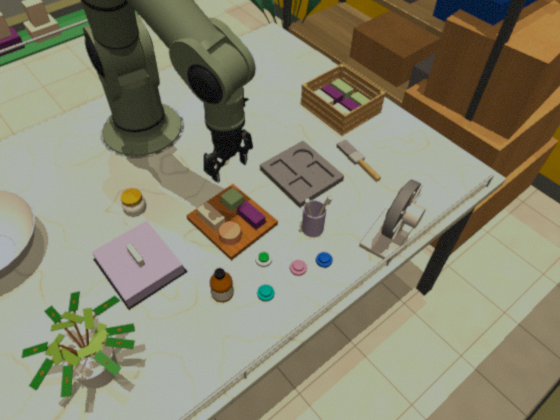

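```bash
python3 -m crank '-7 -50 0 0 0 -2 0;-7 -50 0 0 0 -2 0;-7 -50 0 0 0 -0.7 0;-7 -50 0 0 0 0 0;-6 -50 0 0 0 0 0;-6 -50 0 0 0 0 0;0 0 0 0 0 0 0;0 0 0 0 0 0 0;0 0 0 0 0 0 0;0 0 0 0 0 0 0;0 0 0 0 0 0 0'; python3 - <<'E'
from m2 import *
for k in range(2):i=get_image("wrist")
cv2.imwrite("pics/w28.png",i["frame"])
print(get_state()['tcp_pos'],ray(i,275.7,202,.072)*1000)
E
```

```text
t: 47.48
tcp_pos: [0.4944, -0.2893, 0.2035]
eef_rot: [0.0, 1.0, 0.001, 0.0]
ft_force: [0.4, 0.4, 1.4]
opening: 0.0848
[ 0.49427305 -0.28958357  0.20342457] [ 489.51294667 -287.0842726    72.        ]
```

View pics/w28.png

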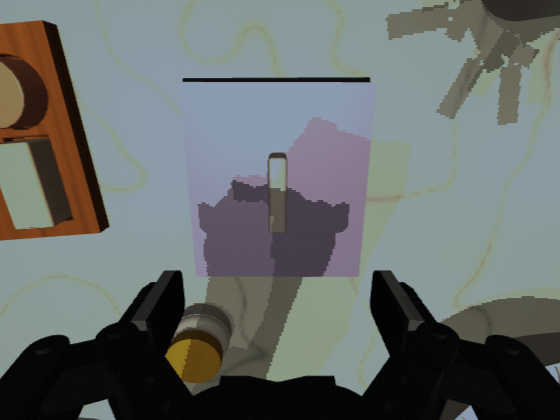

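```bash
python3 - <<'E'
from m2 import *
i=get_image("wrist")
for q,z in(([(268,159),(286,159),(285,233),(269.5,233)],.072),([(183,82),(370,82),(357.5,276),(196.5,276)],.042)):
    w=np.array([ray(i,u,v,z)[:2]*1000 for u,v in q]);r=rect(w/1000);print(np.round(w.mean(0),1),r[:2],ang(r))
E
python3 -m crank '0 0 -50 0 0 0 0;0 0 -50 0 0 0 0;0 0 -40 0 0 0 0;0 0 -16 0 0 0 0;0 0 0 0 0 0 0.4;0 0 0 0 0 0 1;0 0 0 0 0 0 1;0 0 0 0 0 0 1;0 0 0 0 0 0 1;0 0 0 0 0 0 1;0 0 0 0 0 0 1' 100
```

```text
[ 493.7 -288.4] (array([ 493.7, -288.3]), array([67.5, 15.2])) 0.07
[ 493.7 -288.1] (array([ 493.8, -288.2]), array([191.2, 169.9])) 0.09
t: 49.0
tcp_pos: [0.4946, -0.2901, 0.0486]
eef_rot: [0.0, 1.0, 0.001, 0.001]
ft_force: [-2.7, 1.5, 14.0]
opening: 0.0139
```

```bash
python3 -m crank '0 0 30 0 0 0 1;0 0 50 0 0 0 1;0 0 40 0 0 0 1;2 48 0 0 0 -1 1;2 48 0 0 0 -0.2 1;2 48 0 0 0 0 1;2 48 0 0 0 0 1;2 48 0 0 0 0 1;2 48 0 0 0 0 1;2 48 0 0 0 0 1;2 48 0 0 0 0 1;2 48 0 0 0 0 1;2 48 0 0 0 0 1;3 48 0 0 0 0 1;3 48 0 0 0 0 1;0 0 0 0 0 0 1;0 0 0 0 0 0 1;0 0 0 0 0 0 1;0 0 0 0 0 0 1'; python3 - <<'E'
from h import *
for n in("wrist","scene","top"):
    i=get_image(n);cv2.imwrite(f"pics/{n}29.png",i["frame"])
E
```

```text
t: 51.38
tcp_pos: [0.5204, 0.2854, 0.1675]
eef_rot: [0.0, 1.0, -0.01, 0.0]
ft_force: [1.0, 0.4, -2.8]
opening: 0.0143
```

View pics/wrist29.png

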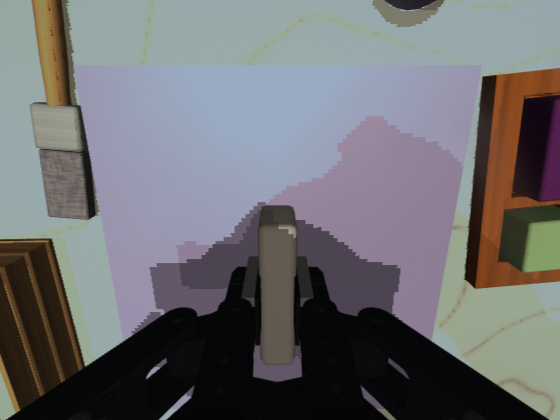

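View pics/scene29.png

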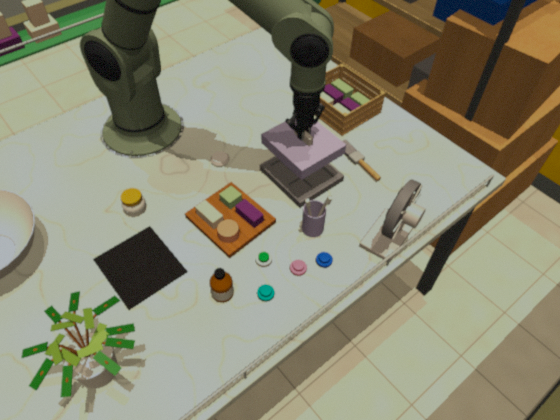

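```bash
python3 -m crank '0 1 -50 0 0 0 1;0 0 -35 0 0 0 1;0 0 -7 0 0 0 1;0 0 0 0 0 0 1;0 0 0 0 0 0 1;0 0 -3 0 0 0 1;0 0 -2 0 0 0 1;0 0 0 0 0 0 1'; python3 - <<'E'
from h import *
i=get_image("scene");cv2.imwrite(f"pics/s30.png",cv2.resize(i["frame"][120:220,240:360],None,fx=5,fy=5))
E
```

```text
t: 52.52
tcp_pos: [0.5204, 0.2873, 0.0706]
eef_rot: [-0.0, 1.0, -0.01, 0.0]
ft_force: [-1.0, -0.3, -0.1]
opening: 0.014
```

View pics/s30.png

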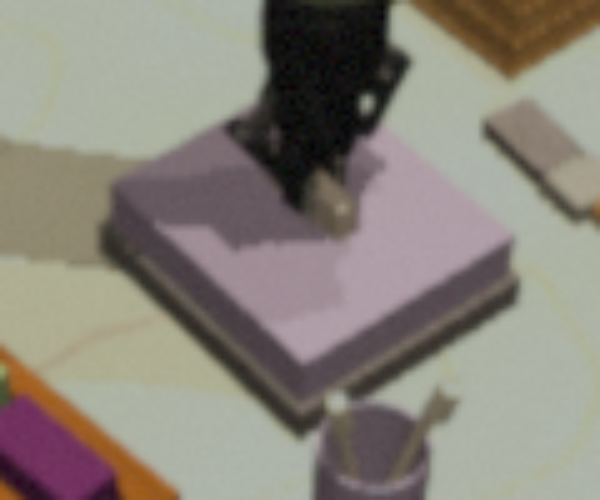

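```bash
python3 -m crank '0 0 0 0 0 0 0.7;0 0 0 0 0 0 0.4;0 0 0 0 0 0 0;0 0 0 0 0 0 0;0 0 0 0 0 0 0;0 0 40 0 0 0 0;0 0 50 0 0 0 0;0 0 50 0 0 0 0;0 0 35 0 0 0 0;0 0 0 0 0 0 0;0 0 0 0 0 0 0;0 0 0 0 0 0 0;0 0 0 0 0 0 0;0 0 0 0 0 0 0'; python3 - <<'E'
from tr import *
i=get_image("wrist");cv2.imwrite("pics/w31.png",i["frame"]);np.savez("h31.npz",**i)
s=get_image("scene");cv2.imwrite("pics/s31.png",s["frame"])
t=get_image("top");cv2.imwrite("pics/t31.png",cv2.resize(t["frame"][120:310,120:480],None,fx=2.2,fy=2.2,interpolation=cv2.INTER_CUBIC))
for n,x in(("s",s),("t",t)):
    try:print(n,tray(x))
    except Exception as e:print(e)
E
```

```text
t: 54.32
tcp_pos: [0.5201, 0.2872, 0.245]
eef_rot: [0.0, 1.0, -0.01, -0.0]
ft_force: [-0.1, 0.7, -0.5]
opening: 0.0854
s (array([ 5.2915e+02,  3.8000e-01,  4.7100e+00, -2.9000e-01]), np.float64(19.66))
t (array([522.28,   1.12,   4.74,  -2.5 ]), np.float64(2.6))
```

View pics/w31.png

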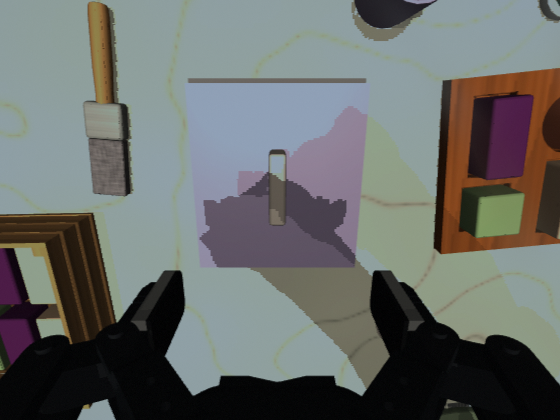

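View pics/t31.png

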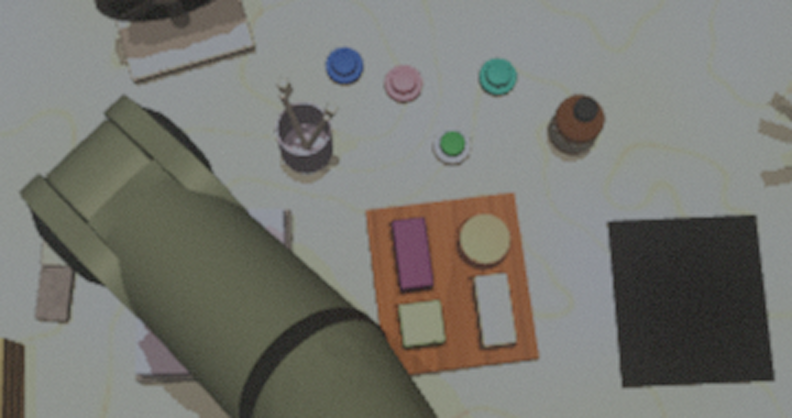

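```bash
python3 - <<'E'
from tr import *
i=dict(np.load("h31.npz"))
for q,z in(([(269,154),(286,154),(285,225),(270,225)],.094),([(188,82),(366,82),(354.5,267),(199,267)],.064)):
    w=np.array([ray(i,u,v,z)[:2]*1000 for u,v in q]);r=rect(w/1000);print(np.round(w.mean(0),1),r[:2],ang(r))
P=pts(i);print([np.median(P[a-4:a+5,b-4:b+5,2]).round(4) for a,b in((100,220),(100,340),(250,215),(250,340))])
E
```

```text
[520.  287.9] (array([520., 288.]), array([15.3, 68.5])) -1.15
[519.8 288.6] (array([519.8, 288.7]), array([172.9, 192.2])) -1.14
[np.float64(0.0638), np.float64(0.0635), np.float64(0.0639), np.float64(0.0636)]
```

```bash
python3 -m crank '0 -50 0 0 0 1 0;0 -50 0 0 0 0 0;0 -50 0 0 0 0 0;0 -50 0 0 0 0 0.5;0 -50 0 0 0 0 1;0 -46 0 0 0 0 1;20 0 0 0 0 0 1;40 0 0 0 0 0 1;40 0 0 0 0 0 1;0 0 0 0 0 0 1;0 0 0 0 0 0 1;0 0 0 0 0 0 1;0 0 0 0 0 0 1;0 0 0 0 0 0 1' 40; python3 - <<'E'
from tr import *
for k in range(2):i=get_image("wrist")
cv2.imwrite("pics/w32.png",i["frame"]);np.savez("b32.npz",**i);print(get_state()['tcp_pos'])
hsv=cv2.cvtColor(i['frame'],cv2.COLOR_BGR2HSV).astype(int);m=(hsv[...,0]>45)&(hsv[...,0]<75)&(hsv[...,1]>150)
u,v=[int(x) for x in proj(i,(.698,-.0105,.022))];c=comp(m,(u,v));P=pts(i)
print(u,v,c.sum(),np.median(P[c>0][:,2]))
h=max(cv2.findContours(c,cv2.RETR_EXTERNAL,cv2.CHAIN_APPROX_NONE)[0],key=cv2.contourArea)
print(cv2.minEnclosingCircle(h),cv2.fitEllipse(h));(x,y),_,_=cv2.fitEllipse(h);print(ray(i,x,y,np.median(P[c>0][:,2])))
# tray soaps
for seed in range(1):
    a=(P[...,2]>.043)&(P[...,2]<.053);a=cv2.erode(a.astype(np.uint8),np.ones((3,3)));k,l,st,_=cv2.connectedComponentsWithStats(a)
    for j in range(1,k):
        if st[j,4]>300:q=P[l==j];print(rect(q[:,:2]),np.median(q[:,2]))
E
```

```text
t: 56.22
tcp_pos: [0.62, -0.0088, 0.2456]
eef_rot: [0.0, 1.0, -0.001, 0.0]
ft_force: [0.2, -0.3, 0.0]
opening: -0.0001
[ 0.6201072  -0.00878936  0.24550619]
279 101 657 0.02158193446959335
((276.9545593261719, 102.5), 14.816466331481934) ((276.9694519042969, 102.5220947265625), (27.0427188873291, 29.10554313659668), 177.38323974609375)
[ 0.69745249 -0.00769193  0.02158193]
(array([558.5,  49.7]), array([81. , 37.6]), 5.03) 0.04760428199401518
(array([572.2, -37. ]), array([57.3, 57. ]), 0.41) 0.04760054828279074
(array([490. , -44.9]), array([76.5, 34.8]), 4.91) 0.047459149888902874
(array([474.5,  48.6]), array([47. , 36.1]), 3.79) 0.04758890132222503
```

View pics/w32.png

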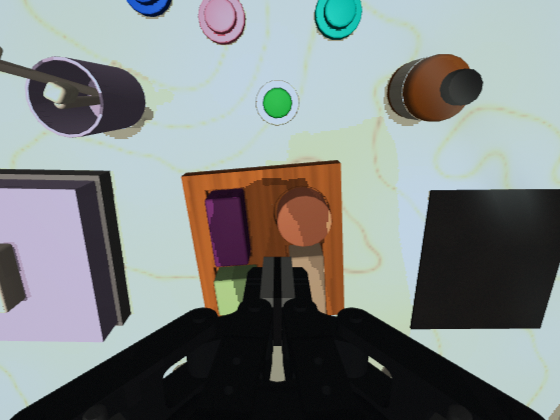

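```bash
python3 -m crank '40 -1 0 0 0 0 1;38 0 0 0 0 0 1;0 0 -50 0 0 0 1;0 0 -50 0 0 0 1;0 0 -50 0 0 0 1;0 0 -50 0 0 0 1;0 0 0 0 0 0 1;0 0 0 0 0 0 1;0 0 0 0 0 0 1;0 0 0 0 0 0 1'; python3 - <<'E'
from h import *
i=get_image("wrist");cv2.imwrite("pics/w33.png",i["frame"])
E
```

```text
t: 57.58
tcp_pos: [0.699, -0.0098, 0.047]
eef_rot: [-0.0, 1.0, -0.001, 0.001]
ft_force: [1.3, 0.3, 0.6]
opening: -0.0004
```

View pics/w33.png

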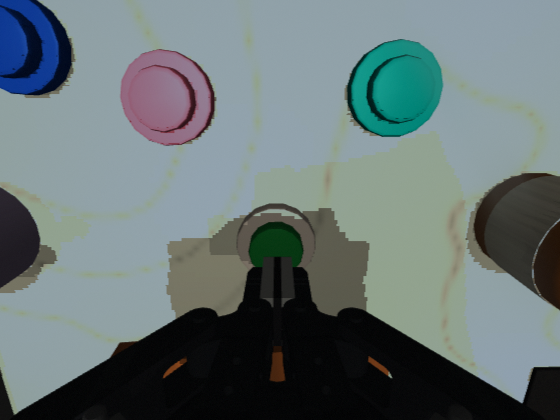

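```bash
python3 -m crank '-0.5 0 -20 0 0 0 1;0 0 -5 0 0 0 1;0 0 -3 0 0 0 1;0 0 0 0 0 0 1'; python3 -m crank '0 0 -2 0 0 0 1;0 0 -2 0 0 0 1;0 0 0 0 0 0 1;0 0 0 0 0 0 1'
```

```text
t: 58.12
tcp_pos: [0.6974, -0.0098, 0.0172]
eef_rot: [0.0, 1.0, -0.001, -0.0]
ft_force: [-2.7, -0.7, 4.7]
opening: 0.0
t: 58.62
tcp_pos: [0.6981, -0.0098, 0.0156]
eef_rot: [0.0, 1.0, -0.001, 0.0]
ft_force: [-13.2, -0.4, 33.5]
opening: 0.0001
```

```bash
python3 -m crank '0 0 10 0 0 0 1;0 0 40 0 0 0 1;0 0 50 0 0 0 1;0 0 50 0 0 0 1;-40 0 50 0 0 0 1;-40 0 0 0 0 0 1;0 0 0 0 0 0 1;0 0 0 0 0 0 1;0 0 0 0 0 0 1;0 0 0 0 0 0 1;0 0 0 0 0 0 1'; python3 - <<'E'
from tr import *
for k in range(2):i=get_image("wrist")
cv2.imwrite("pics/w34.png",i["frame"]);P=pts(i)
hsv=cv2.cvtColor(i['frame'],cv2.COLOR_BGR2HSV).astype(int);m=(hsv[...,0]>45)&(hsv[...,0]<75)&(hsv[...,1]>150)
c=comp(m,[int(x) for x in proj(i,(.698,-.008,.022))]);print('btn z',np.median(P[c>0][:,2]))
print(tray(i,(.523,.001,.083)))
a=(P[...,2]>.043)&(P[...,2]<.053);a=cv2.erode(a.astype(np.uint8),np.ones((3,3)));k,l,st,_=cv2.connectedComponentsWithStats(a)
for j in range(1,k):
    if st[j,4]>300:q=P[l==j];print(rect(q[:,:2]),np.median(q[:,2]))
s=get_image("scene");cv2.imwrite("pics/s34.png",s["frame"])
E
```

```text
t: 60.0
tcp_pos: [0.6188, -0.0097, 0.2119]
eef_rot: [-0.0, 1.0, -0.001, -0.0]
ft_force: [0.2, -0.0, 0.9]
opening: -0.0
btn z 0.021585844626052016
(array([537.79,  -4.36,   4.66, -11.39]), np.float64(24.18))
(array([558.6,  49.6]), array([81.6, 37.9]), 4.71) 0.04762411484642916
(array([572.2, -37. ]), array([58.3, 57.5]), 27.31) 0.047573871612953574
(array([493.9, 203.8]), array([  2.6, 138.2]), 88.86) 0.04802289527793803
(array([501.3, -53. ]), array([55., 19.]), 7.34) 0.047471775481232194
(array([485.8,  48.6]), array([25. , 37.5]), 5.89) 0.04753764827877765
```

View pics/w34.png

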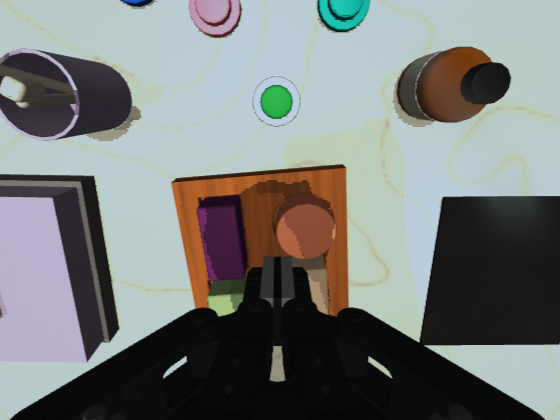

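View pics/s34.png

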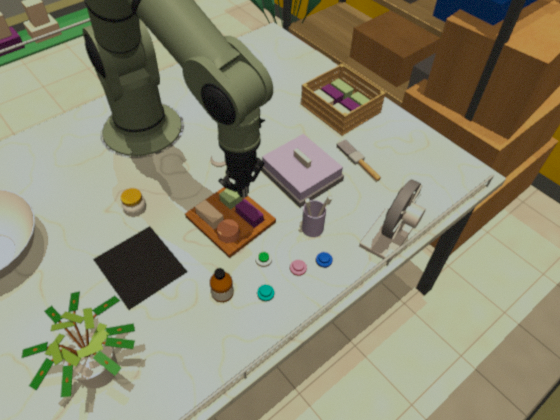

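```bash
python3 -c "
from station import sign_off;print(sign_off())"
```

```text
the job is handed in; nothing more can be done
None
```

The job is finished and handed in at about t = 60 s. The simulator gave no verdict.

**What I did**
- I moved the hood to the mat.
- I placed all four soaps (cream, square, round and plum) in the pockets of their own shape, gripping at 20 N.
- I put the hood back on the mould.
- I pressed the green button until it bottomed out, at about 33 N and 6 mm of travel, then backed off.

**Last checks**
- **Hood:** its centre is within about 1 mm of the mould's, turned about 0.1° from it, and its top is level at 64 mm.
- **Soaps:** all four tops measured 47.5–47.6 mm against 48 mm expected, so they sit fully down.
- **Button:** it is back up, at 21.6 mm as before the press.
- **Bystanders:** the cup, bottle and brush look unmoved in the pictures. I did not measure their positions.

**What disagreed or failed**
- **Tray knocked:** between my seating the last soap and setting the hood down, the tray was knocked about 8–10 mm towards the base. The soaps stayed seated.
- **Wrist camera offset:** it read about 2 mm off sideways compared with the arm's own position. I corrected for this.
- **Tray outline fit:** it failed on the last pictures because the arm blocked the view. The final tray check therefore rests on the soap heights and positions.
- **Soap force:** there was no direct reading of the fingers' force on a soap, so the 60 N limit was not measured. The fingers were closed in small steps at the lowest grip setting.

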